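# Fetch the rear bottle from a lipped bottle rack and restock the rack

## Robot

A 6-joint arm with a two-finger parallel gripper is mounted at the origin on a cart in front of the work surface, level with it; the furniture and walls round the work are solid. World frame = base frame: x ahead of the robot, y to its left, z up, the work surface at z = 0. Lengths are in m, angles in rad, forces in N, time in s.
With the tool pointing down it reaches from about 0.425 to 0.95 m from the base axis. Payload 3.5 kg.
Tool frame: the origin (TCP) lies at the very end of the fingers, on their centre line; the grasp point (between the pads) lies 19 mm behind it; z points along the fingers, y is the line along which they close (so a half turn about z gives the same grasp; the last joint's range is limited). The gripper opens to 85 mm and grips with 20 to 120 N. Pads are 22 mm wide; open, the fingers measure 114 mm over their backs; the gripper's body (76 mm by 85 mm) begins 54 mm behind the grasp point. The pads swing forward as they close: fully open they stand 13 mm farther back than shut.
Start: joints at [0.967, 0.286, 1.577, -0, 1.279, -0.15], TCP at [0.296, 0.607, 0.231] pointing down, gripper open.
Joint ranges: [-2.77, 2.77], [-0.9, 2.22], [0.21, 2.48], [-1.53, 4.67], [0.24, 2.81], [-2.84, 2.84]. Speed limits (rad/s): [2.79, 2.79, 3.14, 3.14, 3.14, 3.14].

## Interface

Orientations are given as a unit quaternion [x, y, z, w].
In Python, from plant import get_state, read_camera, sign_off, recognise gives the robot as it stands.
- The arm moves only by the tool arm_command, never from a script. Its argument "steps" is a list of rows, each an object with "translation": the shift along the tool's x, y, z scaled (see below), a list of three; "twist": the turn, a rotation vector about the tool's x, y, z scaled (see below), a list of three; "fingers": the opening, from -1 (shut) to 1 (fully open). In form: [{"translation": [x, y, z], "twist": [rx, ry, rz], "fingers": fingers}, ...]. A call has 1 to 5 rows; each row is the pose to reach, as a shift and turn from the pose commanded when the call began, along the tool's axes at that moment; what a row does not reach only later rows make up. The controller multiplies each number of a shift by 75 cm and each number of a turn by 60 degrees. A row lasts 1/8 s, in which the tool goes at most 62.5 mm and 10.7 degrees, less where a joint would pass 70% of its speed; a pose out of reach is approached as far as the arm can. A call with a number of a shift or a turn outside -1 to 1 is refused whole. A call with a gripper value outside its range is refused whole. The fingers move at their own pace and stop on an object; "grip_force" is the grip in N (left out, the last holds). Time passes only in rows, so rows that repeat a pose let the fingers close. It gives the time, the measured TCP pose, the force, the opening and the grip force at its end, in the units of the state.
- get_state(): the state, without advancing time (a new reading comes with each control period).
- read_camera(name): name is "scene" or "side" or "wrist"; returns a dict with "pixels" (384x512x3 uint8, red, green, blue), "K" (3x3 intrinsics, pixels), "R" (3x3) and "t" (3): a world point X has camera coordinates R X + t; the wrist camera has in their place "T_tool_cam" (4x4, takes a point from camera to tool coordinates, whose origin is the TCP and whose axes are the flange's). Camera axes: x right, y down, z forward; pixel columns grow to the right and rows downward; lengths in m; the calibration is good to about 2 mm. A picture is of the moment at which its call begins: read the wrist's pose just before it. There is no depth.
- sign_off(): hands the job in; it is judged then, once.
Trained networks look in a picture, given as the dict that the camera call returned (one of the last four; its "shot" number tells which), for a name from the list of things; names that differ only in an ending like _2 or _b are one class to them, and where a whole thing is asked for, a point or a joint stands for the part that bears it (a point fixed in the world has none). Each returns a list of dicts, best first, with "conf" (0 to 1); they miss things now and then, are a little off and sometimes report something else, mostly with a low value. They report only what shows in the picture. A call takes as long as a camera call. They do not tell look-alikes from the thing itself.
- recognise(picture, query): "point" ([row, column] in pixels, amid what is visible of it).
The state is a dict: "time": time; "qpos": joint angles; "dq": joint speeds; "joint_efforts": joint torques, N m; "eef_pos": TCP position; "tcp_rot": TCP orientation; "contact_force": force on the tool from outside, world axes, zero at the start; "wrist_torque": the same for the moment, N m; "opening": opening from 0.0 (shut) to 1.0 (fully open); "finger_force": force on a finger pad.
Only numpy, scipy, OpenCV 4.12 (cv2) and the standard library are available. Lean on these libraries where they do the work, as an engineer would, in place of code of your own. Each camera call takes 0.05 s, during which the arm holds its last target. There are 200 camera calls.

## Task

The green-capped bottle at the back of the steel bottle rack is needed warm: take out the two bottles in front of it and stand both in the white tray, then draw out the green one and seat it upright in the well of the warmer. Afterwards slide the other two back into the rack as far as they go, yellow first and then red, so that red, the next to be used, stands nearest the mouth. The rack's lips hold the bottles down, so they pass only through its mouth; keep them upright, and do not disturb the timer, the tape roll and the orange carton.

Things in the scene. Friction and masses are not known exactly. Their poses are not given: they have to be found in the camera images.
- red_bottle: White round plastic bottle with a red cap, 50 mm diameter, 93 mm high, 0.12 kg. Origin: centre of its underside, z up. Body straight to 54 mm, flat shoulder to 60.5 mm, cap 28 mm diameter from 69 to 93 mm (does not turn): grip the cap. In the rack at the start, first or second from the mouth.
- yellow_bottle: White round plastic bottle with a yellow cap, 50 mm diameter, 93 mm high, 0.12 kg. Origin: centre of its underside, z up. Body straight to 54 mm, flat shoulder to 60.5 mm, cap 28 mm diameter from 69 to 93 mm (does not turn): grip the cap. In the rack at the start, first or second from the mouth.
- green_bottle: White round plastic bottle with a green cap, 50 mm diameter, 93 mm high, 0.12 kg. Origin: centre of its underside, z up. Body straight to 54 mm, flat shoulder to 60.5 mm, cap 28 mm diameter from 69 to 93 mm (does not turn): grip the cap. At the start the farthest back in the rack.
- rack: Steel bottle rack, fixed, 226x78x71 mm. Origin: centre of its underside; x along the lane, mouth at -x, z up. Bottles stand on its base (z = 4 mm) at x = -23, 28, 79 (stop face x = 105), y = 0. Lane 58 wide. From x = -51 back, lips (z = 68 to 71) leave a slot 38 wide for the caps. Before that an open apron, guides flared: lift or set down at x = -82 to -90. Fingers close along y, above the lips.
- tray: White shallow tray, fixed, 270 mm (its x) by 174 mm (its y), walls 30 mm high and 4 mm thick, floor 2 mm above the origin. Origin: centre of its underside, z up. The tape roll lies in its +x part; from x = -115 to +45 mm it is free.
- warmer: Block warmer, fixed: white housing, bare aluminium block with one round well. Origin: on the well's axis at worktop level, z up. Well 60 mm diameter with a 3 mm chamfer, rim 66 mm and floor 28 mm above the origin, so a seated bottle's underside is at 28 mm. The housing reaches 63 mm from the axis in +x and +-y, and 87 mm in -x (display and keys).
- timer: Light blue electronic timer on its stand, 49 x 73 x 52 mm, loose, on the warmer's +x side (behind it). Origin: centre of its underside. Leave it alone.
- tape_roll: Roll of white label tape lying flat, 60 mm diameter, 19 mm high, loose, in the tray's +x part. Origin: centre of its underside. Leave it alone.
- carton: Small orange carton, 76 x 42 x 53 mm, loose, close beside the warmer (its -y side). Origin: centre of its underside. Leave it alone.
There are look-alikes about, which are no part of the job. What is shaped like the yellow_bottle but turquoise is not meant.

How it is judged:
By the outcome, as a careful person would: the job done as asked, in the order asked, and still so for the second after the job is handed in, with the robot touching nothing.
It also fails if it takes over 115 s, if anything falls off the work surface, if the arm or the gripper's body presses on something with over 40 N, if the wrist force passes 120 N, or if a joint passes its speed limit or range.

## Working session

There is one attempt and no reset: what is moved stays moved. The work goes in short steps, Python scripts to look and compute and a tool call to move; the robot and the scene stay as the last step left them, time stands still between calls to the robot, and variables do not carry over. Pictures are saved under pics/ and viewed, at most 14 in all, crops included, and the job is handed in when it is done.

Besides the shell and the picture viewer there is one more tool, called by a JSON object that holds its "name" and its "arguments". arm_command: Moves the arm, as the interface text tells. Shifts and turns lie within -1 to 1; 1 stands for 75 cm of shift or 60 degrees of turn. Its arguments: {"type":"object","properties":{"steps":{"type":"array"},"grip_force":{"type":"number"}},"required":["steps"]}

```bash
ls; mkdir -p pics; cat > h.py <<'E'
import numpy as np, cv2
from plant import get_state, read_camera, sign_off, recognise
from scipy.spatial.transform import Rotation as Rn
def ray(p,cam):
    r=np.linalg.inv(p["K"])@np.array([cam[1],cam[0],1.0]); C=-p["R"].T@p["t"]; return C,p["R"].T@r
def atz(p,rc,z):
    C,d=ray(p,rc); return C+d*(z-C[2])/d[2]
def proj(p,X):
    c=p["R"]@np.asarray(X,float)+p["t"]; u=p["K"]@c; return u[:2]/u[2]
def wrist():
    s=get_state(); p=read_camera("wrist"); T=np.eye(4); T[:3,:3]=Rn.from_quat(s["tcp_rot"]).as_matrix(); T[:3,3]=s["eef_pos"]
    M=np.linalg.inv(T@np.array(p["T_tool_cam"])); p["R"]=M[:3,:3]; p["t"]=M[:3,3]; return p
def save(p,n): cv2.imwrite("pics/"+n,p["pixels"][:,:,::-1])
E
python3 - <<'E'
from h import *
s=get_state(); print({k:np.round(v,3) for k,v in s.items()})
for c in ["scene","side"]:
    p=read_camera(c); save(p,c+"0.png"); print(c,-p["R"].T@p["t"],p["K"][0,0])
    for n in "red_bottle yellow_bottle green_bottle rack tray warmer timer tape_roll carton".split():
        print(n,[(np.round(d["point"]),round(d["conf"],2)) for d in recognise(p,n)][:4])
E
```

```text
pics
{'time': np.float64(0.0), 'qpos': array([ 0.967,  0.287,  1.578, -0.   ,  1.279, -0.15 ]), 'dq': array([-0.001,  0.   ,  0.001, -0.001, -0.   , -0.001]), 'joint_efforts': array([-0.0000e+00, -4.0597e+01, -2.9263e+01, -0.0000e+00,  6.0000e-03,
       -0.0000e+00]), 'eef_pos': array([0.295, 0.606, 0.23 ]), 'tcp_rot': array([ 0.225,  0.974, -0.001, -0.   ]), 'contact_force': array([ 0.109, -0.513,  0.792]), 'wrist_torque': array([ 0.028,  0.039, -0.032]), 'finger_force': np.float64(0.0), 'opening': np.float64(0.999)}
scene [-0.07241961 -0.46894431  0.6623231 ] 374.5624174757083
red_bottle [(array([181., 234.]), 0.76)]
yellow_bottle [(array([172., 205.]), 0.73), (array([190., 218.]), 0.66)]
green_bottle [(array([172., 250.]), 0.55)]
rack [(array([201., 222.]), 0.87)]
tray [(array([180., 140.]), 0.67)]
warmer [(array([254., 345.]), 0.56)]
timer [(array([218., 371.]), 0.64)]
tape_roll [(array([156., 157.]), 0.57)]
carton [(array([267., 395.]), 0.7)]
side [0.39167915 1.0844164  0.90020002] 469.105001260696
red_bottle [(array([204., 254.]), 0.71)]
yellow_bottle [(array([242., 238.]), 0.9), (array([212., 268.]), 0.5)]
green_bottle [(array([206., 236.]), 0.56)]
rack [(array([216., 266.]), 0.9)]
tray [(array([295., 260.]), 0.95), (array([304., 222.]), 0.4)]
warmer [(array([155., 284.]), 0.57)]
timer [(array([154., 250.]), 0.46)]
tape_roll [(array([294., 224.]), 0.78)]
carton [(array([136., 282.]), 0.43)]
```

```bash
python3 - <<'E'
import cv2
a=cv2.imread("pics/scene0.png")[130:310,90:440]; b=cv2.imread("pics/side0.png")[110:350,160:360]
cv2.imwrite("pics/c1.png",cv2.resize(a,(788,405),interpolation=cv2.INTER_CUBIC)); cv2.imwrite("pics/c2.png",cv2.resize(b,(500,600),interpolation=cv2.INTER_CUBIC))
E
```

```text
(no output)
```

View pics/c1.png

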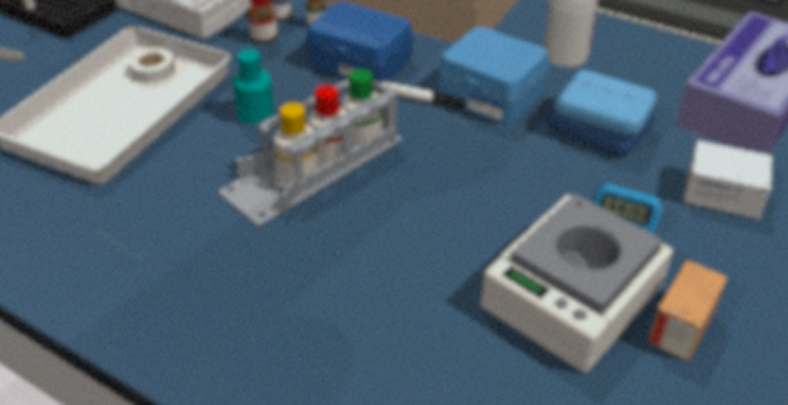

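View pics/c2.png

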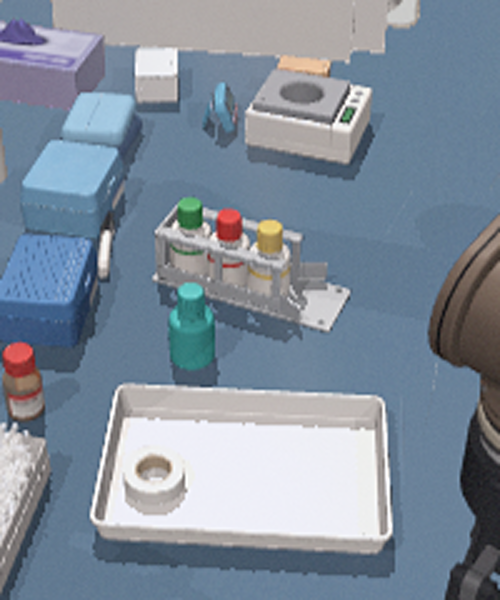

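In the scene crop: yellow cap (292,118), red (327,100) and green (361,83) stand in the rack, in that order from the mouth; the turquoise bottle (253,90) outside the rack is the look-alike and is not meant. The side crop confirms it: yellow (270,235), red (229,222), green (189,212), turquoise (190,325). Now I'll locate them.

```bash
cat >> h.py <<'E'
HS={"yellow":(20,32),"red":(0,6),"green":(45,75)}
def capc(p,name,near,rad=14):
    h=cv2.cvtColor(p["pixels"],cv2.COLOR_RGB2HSV); lo,hi=HS[name]
    m=((h[...,0]>=lo)&(h[...,0]<=hi)|((h[...,0]>174) if name=="red" else False))&(h[...,1]>120)&(h[...,2]>60)
    r,c=np.nonzero(m); k=np.hypot(r-near[0],c-near[1])<rad
    return np.array([r[k].mean(),c[k].mean()]),k.sum()
def tri(obs):
    A=np.zeros((3,3));b=np.zeros(3)
    for p,rc in obs:
        C,d=ray(p,rc); d/=np.linalg.norm(d); P=np.eye(3)-np.outer(d,d); A+=P;b+=P@C
    return np.linalg.solve(A,b)
E
python3 - <<'E'
from h import *
a=read_camera("scene"); b=read_camera("side")
g={"yellow":((182,220),(204,268)),"red":((174,235),(199,252)),"green":((167,250),(195,236))}
P={}
for n,(u,v) in g.items():
    ca,na=capc(a,n,u,9); cb,nb=capc(b,n,v,9); P[n]=tri([(a,ca),(b,cb)])
    print(n,ca,na,cb,nb,P[n].round(4),atz(a,ca,.085).round(3),atz(b,cb,.085).round(3))
d=P["green"]-P["yellow"]; print("spacing",np.linalg.norm(d)/2,"yaw",np.degrees(np.arctan2(d[1],d[0])))
# warmer well
sc=lambda x,y:(130+y/2.251,90+x/2.251); sd=lambda x,y:(110+y/2.5,160+x/2.5)
print("well",tri([(a,sc(588,247)),(b,sd(302,93))]),atz(a,sc(588,247),.066),atz(b,sd(302,93),.066))
for n,u in {"BL":(120,388),"BR":(385,397),"FR":(388,542),"FL":(95,530)}.items(): print("tray",n,atz(b,sd(*u),.03).round(3))
for n,u in {"mouthL":(349,288),"mouthR":(330,327),}.items(): print("apron",n,atz(b,sd(*u),.004).round(3))
for n,u in {"L":(222,190),"R":(260,221),}.items(): print("apronS",n,atz(a,sc(*u),.004).round(3))
print("tape",atz(b,sd(154,470),.019).round(3)); print("turq",atz(b,sd(190,290),.08).round(3))
for n,u in {"l":(508,268),"corners near":(592,305),"r":(672,250),"far":(570,197)}.items(): print("block",n,atz(a,sc(*u),.066).round(3))
E
```

```text
yellow [182.26760563 219.73239437] 142 [204.89873418 267.17721519] 79 [0.5217 0.0326 0.0823] [0.519 0.03  0.085] [0.521 0.037 0.085]
red [174.24444444 235.03703704] 135 [199.59633028 251.31192661] 109 [0.5699 0.018  0.084 ] [0.569 0.017 0.085] [0.57  0.019 0.085]
green [166.58415842 249.82178218] 101 [196.55882353 235.83823529] 68 [0.6193 0.0056 0.0817] [0.619 0.003 0.085] [0.616 0.012 0.085]
spacing 0.050632974866914295 yaw -15.499910071718705
well [ 0.52389531 -0.32565557  0.06326598] [ 0.52220957 -0.32643201  0.066     ] [ 0.52283771 -0.31998493  0.066     ]
tray BL [0.646 0.245 0.03 ]
tray BR [0.374 0.212 0.03 ]
tray FR [0.36  0.394 0.03 ]
tray FL [0.625 0.425 0.03 ]
apron mouthL [0.426 0.014 0.004]
apron mouthR [0.441 0.086 0.004]
apronS L [0.447 0.086 0.004]
apronS R [0.429 0.015 0.004]
tape [0.589 0.338 0.019]
turq [0.592 0.136 0.08 ]
block l [ 0.456 -0.272  0.066]
block corners near [ 0.455 -0.357  0.066]
block r [ 0.561 -0.397  0.066]
block far [ 0.581 -0.284  0.066]
```

```bash
cat >> h.py <<'E'
def plan(wps,start=None):
    """wps: (x,y,z,angle of tool y in deg); prints shift/turn for each from the previous one"""
    s=get_state(); p=np.array(s["eef_pos"]); R=Rn.from_quat(s["tcp_rot"]).as_matrix()
    for x,y,z,a in wps:
        a=np.radians(a); yv=np.array([np.cos(a),np.sin(a),0])
        if yv@R[:,1]<0: yv=-yv
        Rt=np.c_[np.cross(yv,[0,0,-1]),yv,[0,0,-1]]
        q=np.array([x,y,z]); t=R.T@(q-p)/.75; w=Rn.from_matrix(R.T@Rt).as_rotvec(True)/60
        n=max(np.linalg.norm(q-p)/.0625,np.linalg.norm(w)*60/10.7)
        print(q.round(3),"t",t.round(3).tolist(),"w",w.round(3).tolist(),"rows %.1f"%n); p,R=q,Rt
E
python3 - <<'E'
from h import *
plan([(.42,.32,.25,74.5),(.53,.05,.25,74.5),(.49,.03,.25,74.5)])
p=wrist(); print(np.array(p["T_tool_cam"]).round(3))
E
```

```text
[0.42 0.32 0.25] t [-0.316, -0.271, -0.025] w [0.0, 0.0, -0.175] rows 5.0
[0.53 0.05 0.25] t [-0.238, -0.308, 0.0] w [0.0, 0.0, 0.0] rows 4.7
[0.49 0.03 0.25] t [0.044, -0.04, 0.0] w [0.0, 0.0, 0.0] rows 0.7
[[-0.    -0.952 -0.307  0.079]
 [ 1.    -0.    -0.001 -0.   ]
 [ 0.001 -0.307  0.952 -0.142]
 [ 0.     0.     0.     1.   ]]
```

{"name": "arm_command", "arguments": {"steps": [{"translation": [-0.063, -0.054, -0.005], "twist": [0, 0, -0.175], "fingers": 0.1}, {"translation": [-0.126, -0.108, -0.01], "twist": [0, 0, -0.175], "fingers": 0.1}, {"translation": [-0.19, -0.163, -0.015], "twist": [0, 0, -0.175], "fingers": 0.1}, {"translation": [-0.253, -0.217, -0.02], "twist": [0, 0, -0.175], "fingers": 0.1}, {"translation": [-0.316, -0.271, -0.025], "twist": [0, 0, -0.175], "fingers": 0.1}]}}

```text
time: 1.78
eef_pos: [0.4201, 0.3189, 0.2505]
tcp_rot: [0.135, 0.991, 0.0, 0.0]
contact_force: [1.2, -0.2, -0.6]
opening: 0.549
finger_force: 0.0
```

```bash
python3 - <<'E'
from h import *
s=get_state(); print(s["time"],s["eef_pos"],s["opening"]); plan([(.49,.04,.25,74.5)])
E
```

```text
1.775 [0.42007767 0.31886979 0.25049373] 0.5490903506611577
[0.49 0.04 0.25] t [-0.189, -0.333, 0.001] w [0.001, 0.001, 0.0] rows 4.6
```

Tracking is exact. On to the rack.

{"name": "arm_command", "arguments": {"steps": [{"translation": [-0.189, -0.333, 0], "twist": [0, 0, 0], "fingers": 0.1}, {"translation": [-0.189, -0.333, 0], "twist": [0, 0, 0], "fingers": 0.1}, {"translation": [-0.189, -0.333, 0], "twist": [0, 0, 0], "fingers": 0.1}, {"translation": [-0.189, -0.333, 0], "twist": [0, 0, 0], "fingers": 0.1}, {"translation": [-0.189, -0.333, 0], "twist": [0, 0, 0], "fingers": 0.1}]}}

```text
time: 2.4
eef_pos: [0.4898, 0.0394, 0.2504]
tcp_rot: [0.136, 0.991, -0.0, 0.001]
contact_force: [-0.4, 0.6, 0.1]
opening: 0.551
finger_force: 0.0
```

```bash
python3 - <<'E'
from h import *
p=wrist(); save(p,"w1.png"); print(get_state()["eef_pos"])
for n,X in {"yellow":(.5217,.0326,.085),"red":(.57,.018,.085),"green":(.6193,.0056,.085)}.items():
    u=proj(p,X); c,k=capc(p,n,u[::-1],40); print(n,u.round(0),c[::-1].round(1),k,atz(p,c,.097).round(4))
E
```

```text
[0.49069598 0.03660374 0.25043607]
yellow [256. 197.] [252.2 196.1] 739 [0.5158 0.03   0.097 ]
red [255. 241.] [253.2 241.1] 748 [0.563  0.0177 0.097 ]
green [256. 283.] [251.4 286.5] 486 [0.6146 0.0012 0.097 ]
```

View pics/w1.png

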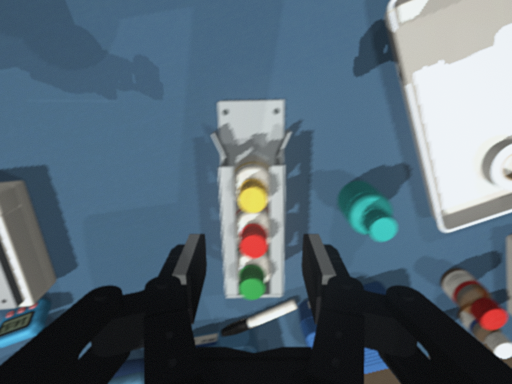

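Top view: apron at (251,115), yellow cap (253,198), red (254,240), green (251,285) along the lane; turquoise look-alike outside at (375,215). Fit the cap silhouettes and the apron corners to get the rack's pose.

```bash
cat >> h.py <<'E'
def capxy(p,c,z0=.073,z1=.097,xy=(.5,0)):
    """xy of a cap (r 14 mm) whose silhouette centroid (row,col) is c"""
    from scipy.optimize import fsolve
    t=np.linspace(0,6.283,40)
    def f(q):
        X=[(q[0]+.014*np.cos(k),q[1]+.014*np.sin(k),z) for k in t for z in (z0,z1)]
        H=cv2.convexHull(np.array([proj(p,x) for x in X],np.float32)); m=cv2.moments(H)
        return [m["m01"]/m["m00"]-c[0],m["m10"]/m["m00"]-c[1]]
    return fsolve(f,atz(p,c,(z0+z1)/2)[:2])
E
python3 - <<'E'
from h import *
a=read_camera("scene"); b=read_camera("side"); w=wrist()
for n,X in {"yellow":(.5217,.0326,.085),"red":(.57,.018,.085),"green":(.6193,.0056,.085)}.items():
    for p,r in ((a,9),(b,9),(w,22)):
        u=proj(p,X); c,k=capc(p,n,u[::-1],r); print(n,capxy(p,c).round(4),end=" ")
    print()
q=[atz(w,rc,.004) for rc in ((101,218),(101,285))]; print(q,np.linalg.norm(q[0]-q[1]))
g=cv2.cvtColor(w["pixels"][90:310,205:305],cv2.COLOR_RGB2BGR); cv2.imwrite("pics/w1c.png",cv2.resize(g,(270,594),interpolation=cv2.INTER_CUBIC))
E
```

```text
yellow [0.5192 0.0304] yellow [0.5198 0.0376] yellow [0.5184 0.032 ] 
red [0.5686 0.0174] red [0.5696 0.0193] red [0.5673 0.0191] 
green [0.6182 0.0029] green [0.6167 0.0122] green [0.6211 0.0015] 
[array([0.42338735, 0.01551643, 0.004     ]), array([0.44456437, 0.09072153, 0.004     ])] 0.07812984442587928h.py:43: RuntimeWarning: The iteration is not making good progress, as measured by the 
 improvement from the last ten iterations.
  return fsolve(f,atz(p,c,(z0+z1)/2)[:2])
```

View pics/w1c.png

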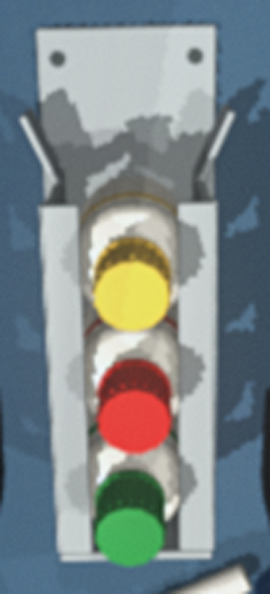

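```bash
python3 - <<'E'
from h import *
w=wrist(); f=lambda x,y:(90+y/2.7,205+x/2.7)
def pr(n,l,r,z):
    L,R=atz(w,f(*l),z),atz(w,f(*r),z); print(n,L[:2].round(4),R[:2].round(4),"w",np.linalg.norm(L-R).round(4),"mid",((L+R)/2)[:2].round(4)); return (L+R)/2
a=pr("apron",(37,28),(217,26),.004); b=pr("lipfront",(40,204),(216,202),.071); c=pr("lipback",(58,555),(213,553),.071)
for u,v in ((a,b),(b,c),(a,c)): d=v-u; print(np.hypot(*d[:2]),np.degrees(np.arctan2(d[1],d[0])))
plan([(.46,.05,.2,74.5)])
E
```

```text
apron [0.4226 0.0176] [0.4427 0.0926] w 0.0777 mid [0.4327 0.0551]
lipfront [0.4831 0.007 ] [0.5003 0.0716] w 0.0668 mid [0.4917 0.0393]
lipback [ 0.6354 -0.0327] [0.6526 0.0325] w 0.0674 mid [ 6.44e-01 -1.00e-04]
0.06112965901211072 -15.026402744103887
0.15728993967880828 -14.502297153970328
0.21841775697585478 -14.648979294902468
[0.46 0.05 0.2 ] t [0.04, -0.001, 0.067] w [0.0, -0.0, -0.0] rows 0.9
```

```bash
python3 - <<'E'
from h import *
plan([(.5188,.0319,.13,75.2),(.5188,.0319,.0765,75.2),(.5188,.0319,.078,75.2),(.4579,.0480,.078,75.2),(.4579,.0480,.20,75.2)])
E
```

```text
[0.519 0.032 0.13 ] t [-0.042, -0.003, 0.16] w [0.0, -0.0, -0.012] rows 2.0
[0.519 0.032 0.076] t [0.0, 0.0, 0.071] w [0.0, 0.0, 0.0] rows 0.9
[0.519 0.032 0.078] t [0.0, 0.0, -0.002] w [0.0, 0.0, 0.0] rows 0.0
[0.458 0.048 0.078] t [0.084, 0.0, 0.0] w [0.0, 0.0, 0.0] rows 1.0
[0.458 0.048 0.2  ] t [0.0, 0.0, -0.163] w [0.0, 0.0, 0.0] rows 2.0
```

{"name": "arm_command", "arguments": {"steps": [{"translation": [-0.042, -0.003, 0.08], "twist": [0, 0, -0.012], "fingers": 0.0}, {"translation": [-0.042, -0.003, 0.16], "twist": [0, 0, -0.012], "fingers": 0.0}, {"translation": [-0.042, -0.003, 0.2], "twist": [0, 0, -0.012], "fingers": 0.0}, {"translation": [-0.042, -0.003, 0.231], "twist": [0, 0, -0.012], "fingers": 0.0}, {"translation": [-0.042, -0.003, 0.231], "twist": [0, 0, -0.012], "fingers": 0.0}], "grip_force": 45}}

```text
time: 3.28
eef_pos: [0.5171, 0.0333, 0.0747]
tcp_rot: [0.127, 0.992, 0.0, -0.003]
contact_force: [0.0, 0.1, 0.5]
opening: 0.503
finger_force: 0.0
```

{"name": "arm_command", "arguments": {"steps": [{"translation": [0, 0, 0], "twist": [0, 0, 0], "fingers": -1}, {"translation": [0, 0, 0], "twist": [0, 0, 0], "fingers": -1}, {"translation": [0, 0, 0], "twist": [0, 0, 0], "fingers": -1}, {"translation": [0, 0, 0], "twist": [0, 0, 0], "fingers": -1}]}}

```text
time: 3.78
eef_pos: [0.5199, 0.0316, 0.0779]
tcp_rot: [0.129, 0.992, 0.0, 0.001]
contact_force: [-0.5, -0.1, 2.4]
opening: 0.307
finger_force: 44.8
```

{"name": "arm_command", "arguments": {"steps": [{"translation": [0, 0, -0.002], "twist": [0, 0, 0], "fingers": -1}, {"translation": [0.028, 0, -0.002], "twist": [0, 0, 0], "fingers": -1}, {"translation": [0.056, 0, -0.002], "twist": [0, 0, 0], "fingers": -1}, {"translation": [0.084, 0, -0.002], "twist": [0, 0, 0], "fingers": -1}, {"translation": [0.084, 0, -0.002], "twist": [0, 0, 0], "fingers": -1}]}}

```text
time: 4.4
eef_pos: [0.4572, 0.0477, 0.0782]
tcp_rot: [0.128, 0.992, -0.0, -0.0]
contact_force: [0.4, -0.5, -1.7]
opening: 0.304
finger_force: 44.4
```

```bash
python3 - <<'E'
from h import *
s=get_state(); print(s["eef_pos"],s["contact_force"],s["opening"])
b=read_camera("side"); X=(.4579,.048,.085); u=proj(b,X); c,k=capc(b,"yellow",u[::-1],12); print(capxy(b,c),k)
plan([(.4579,.0480,.20,75.2),(.427,.31,.20,97),(.427,.31,.08,97),(.427,.31,.077,97)])
E
```

```text
[0.45724098 0.04774553 0.07824256] [ 0.42825446 -0.450135   -1.66730662] 0.30438855823408345
[0.44919975 0.04999823] 28
[0.458 0.048 0.2  ] t [0.0, 0.001, -0.162] w [-0.0, 0.0, 0.0] rows 1.9
[0.427 0.31  0.2  ] t [0.129, 0.327, 0.0] w [0.0, 0.0, -0.363] rows 4.2
[0.427 0.31  0.08 ] t [0.0, 0.0, 0.16] w [0.0, 0.0, 0.0] rows 1.9
[0.427 0.31  0.077] t [0.0, 0.0, 0.004] w [0.0, 0.0, 0.0] rows 0.0
```

{"name": "arm_command", "arguments": {"steps": [{"translation": [0, 0.001, -0.08], "twist": [0, 0, 0], "fingers": -1}, {"translation": [0, 0.001, -0.109], "twist": [0, 0, 0], "fingers": -1}, {"translation": [0.04, 0.1, -0.109], "twist": [0, 0, -0.1], "fingers": -1}, {"translation": [0.07, 0.17, -0.109], "twist": [0, 0, -0.2], "fingers": -1}, {"translation": [0.1, 0.24, -0.109], "twist": [0, 0, -0.3], "fingers": -1}]}}

```text
time: 5.08
eef_pos: [0.433, 0.2355, 0.1601]
tcp_rot: [-0.029, 1.0, 0.0, 0.001]
contact_force: [0.0, 0.6, -1.3]
opening: 0.309
finger_force: 45.1
```

```bash
python3 - <<'E'
from h import *
b=read_camera("side"); save(b,"s2.png"); print(get_state()["opening"])
for n in ("tray","tape_roll"): print([(np.round(d["point"]),d["conf"]) for d in recognise(b,n)])
plan([(.427,.31,.16,97),(.427,.31,.0755,97)])
E
```

```text
0.3055806002293391
[(array([294., 260.]), 0.71)]
[]
[0.427 0.31  0.16 ] t [0.001, 0.098, -0.0] w [-0.0, -0.0, -0.058] rows 1.2
[0.427 0.31  0.076] t [0.0, 0.0, 0.113] w [0.0, 0.0, 0.0] rows 1.4
```

{"name": "arm_command", "arguments": {"steps": [{"translation": [0.001, 0.06, 0], "twist": [0, 0, -0.058], "fingers": -1}, {"translation": [0.001, 0.098, 0], "twist": [0, 0, -0.058], "fingers": -1}, {"translation": [0.001, 0.098, 0.06], "twist": [0, 0, -0.058], "fingers": -1}, {"translation": [0.001, 0.098, 0.1], "twist": [0, 0, -0.058], "fingers": -1}, {"translation": [0.001, 0.098, 0.113], "twist": [0, 0, -0.058], "fingers": -1}]}}

```text
time: 5.85
eef_pos: [0.4285, 0.3059, 0.0767]
tcp_rot: [-0.058, 0.998, -0.002, -0.002]
contact_force: [-10.0, -7.5, 39.2]
opening: 0.303
finger_force: 49.7
```

{"name": "arm_command", "arguments": {"steps": [{"translation": [0, 0, 0], "twist": [0, 0, 0], "fingers": -1}, {"translation": [0, 0, 0], "twist": [0, 0, 0], "fingers": -1}]}}

```text
time: 6.1
eef_pos: [0.4296, 0.3067, 0.0765]
tcp_rot: [-0.058, 0.998, -0.0, 0.001]
contact_force: [0.7, -3.3, 2.8]
opening: 0.306
finger_force: 46.0
```

```bash
python3 - <<'E'
from h import *
s=get_state(); print(s["eef_pos"],s["contact_force"])
b=read_camera("side"); save(b,"s3.png"); g=cv2.imread("pics/s3.png")[190:350,170:370]; cv2.imwrite("pics/s3c.png",cv2.resize(g,(600,480),interpolation=cv2.INTER_CUBIC))
E
```

```text
[0.42959014 0.3066872  0.07649665] [ 0.66294133 -3.26351563  2.79087349]
```

View pics/s3c.png

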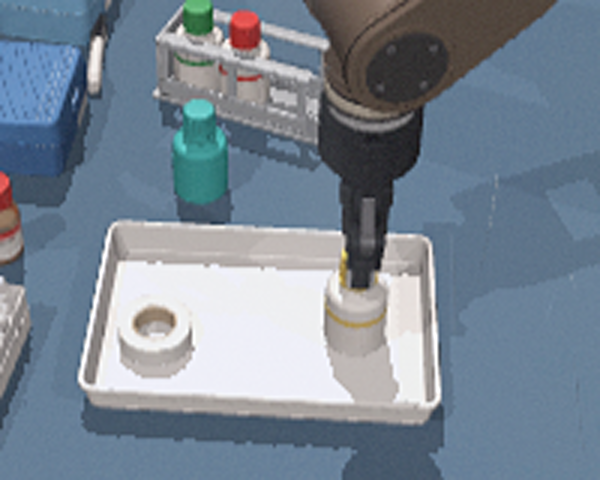

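Crop: yellow bottle stands upright in the tray (355,310), tape roll (155,335) untouched. Release and rise.

{"name": "arm_command", "arguments": {"steps": [{"translation": [0, 0, 0], "twist": [0, 0, 0], "fingers": 0.05}, {"translation": [0, 0, 0], "twist": [0, 0, 0], "fingers": 0.05}, {"translation": [0, 0, -0.02], "twist": [0, 0, 0], "fingers": 0.05}, {"translation": [0, 0, -0.06], "twist": [0, 0, 0], "fingers": 0.05}, {"translation": [0, 0, -0.12], "twist": [0, 0, 0], "fingers": 0.05}]}}

```text
time: 6.78
eef_pos: [0.4267, 0.3071, 0.1656]
tcp_rot: [-0.058, 0.998, -0.0, -0.001]
contact_force: [1.3, 0.4, 0.3]
opening: 0.524
finger_force: 0.0
```

```bash
python3 - <<'E'
from h import *
s=get_state(); print(s["eef_pos"],s["opening"])
plan([(.5681,.0188,.16,75.2),(.5681,.0188,.0775,75.2),(.4579,.048,.0795,75.2),(.4579,.048,.16,75.2),(.503,.299,.16,97),(.503,.299,.08,97)])
E
```

```text
[0.42669015 0.30706368 0.16560923] 0.5239414284032182
[0.568 0.019 0.16 ] t [-0.142, -0.404, 0.007] w [-0.001, -0.003, 0.358] rows 5.1
[0.568 0.019 0.078] t [0.0, 0.0, 0.11] w [0.0, 0.0, 0.0] rows 1.3
[0.458 0.048 0.08 ] t [0.152, 0.0, -0.003] w [0.0, 0.0, 0.0] rows 1.8
[0.458 0.048 0.16 ] t [0.0, 0.0, -0.107] w [0.0, 0.0, 0.0] rows 1.3
[0.503 0.299 0.16 ] t [0.027, 0.339, 0.0] w [0.0, 0.0, -0.363] rows 4.1
[0.503 0.299 0.08 ] t [0.0, 0.0, 0.107] w [0.0, 0.0, 0.0] rows 1.3
```

{"name": "arm_command", "arguments": {"steps": [{"translation": [-0.142, -0.404, 0.007], "twist": [0, 0, 0.358], "fingers": 0.05}, {"translation": [-0.142, -0.404, 0.007], "twist": [0, 0, 0.358], "fingers": 0.05}, {"translation": [-0.142, -0.404, 0.007], "twist": [0, 0, 0.358], "fingers": 0.05}, {"translation": [-0.142, -0.404, 0.007], "twist": [0, 0, 0.358], "fingers": 0.05}, {"translation": [-0.142, -0.404, 0.007], "twist": [0, 0, 0.358], "fingers": 0.05}]}}

```text
time: 7.4
eef_pos: [0.566, 0.025, 0.1615]
tcp_rot: [0.129, 0.992, 0.0, 0.001]
contact_force: [0.9, 0.6, -0.4]
opening: 0.526
finger_force: 0.0
```

{"name": "arm_command", "arguments": {"steps": [{"translation": [0, 0, 0], "twist": [0, 0, 0], "fingers": 0.05}, {"translation": [0, 0, 0], "twist": [0, 0, 0], "fingers": 0.05}]}}

```text
time: 7.65
eef_pos: [0.5648, 0.027, 0.1606]
tcp_rot: [0.129, 0.992, 0.0, -0.0]
contact_force: [1.2, -0.5, 0.2]
opening: 0.528
finger_force: 0.0
```

```bash
python3 - <<'E'
from h import *
s=get_state(); print(s["eef_pos"],s["opening"])
a=read_camera("scene"); b=read_camera("side")
for n,X in {"red":(.5681,.0188,.085),"green":(.6174,.0058,.085)}.items():
    for p in (a,b):
        try: u=proj(p,X); c,k=capc(p,n,u[::-1],9); print(n,capxy(p,c).round(4),k)
        except Exception as e: print(e)
plan([(.5681,.0188,.0775,75.2)])
E
```

```text
[0.56484559 0.02697658 0.16056686] 0.5275004830338392
red [0.5687 0.0175] 128
red [0.5696 0.0193] 109
green [0.6185 0.0031] 104
green [0.6164 0.0127] 68
[0.568 0.019 0.078] t [-0.008, -0.011, 0.11] w [0.0, -0.0, 0.002] rows 1.3
```

{"name": "arm_command", "arguments": {"steps": [{"translation": [-0.008, -0.011, 0.03], "twist": [0, 0, 0], "fingers": 0.05}, {"translation": [-0.008, -0.011, 0.07], "twist": [0, 0, 0], "fingers": 0.05}, {"translation": [-0.008, -0.011, 0.1], "twist": [0, 0, 0], "fingers": 0.05}, {"translation": [-0.008, -0.011, 0.11], "twist": [0, 0, 0], "fingers": 0.05}, {"translation": [-0.008, -0.011, 0.11], "twist": [0, 0, 0], "fingers": 0.05}]}}

```text
time: 8.38
eef_pos: [0.5685, 0.0182, 0.0777]
tcp_rot: [0.128, 0.992, 0.0, -0.0]
contact_force: [0.5, 0.0, 0.4]
opening: 0.526
finger_force: 0.0
```

{"name": "arm_command", "arguments": {"steps": [{"translation": [0, 0, 0], "twist": [0, 0, 0], "fingers": -1}, {"translation": [0, 0, 0], "twist": [0, 0, 0], "fingers": -1}, {"translation": [0, 0, 0], "twist": [0, 0, 0], "fingers": -1}, {"translation": [0, 0, 0], "twist": [0, 0, 0], "fingers": -1}]}}

```text
time: 8.88
eef_pos: [0.57, 0.0173, 0.0792]
tcp_rot: [0.129, 0.992, 0.0, 0.001]
contact_force: [1.0, 1.0, 5.3]
opening: 0.31
finger_force: 44.8
```

```bash
python3 - <<'E'
from h import *
s=get_state(); print(s["eef_pos"],s["opening"],s["contact_force"])
plan([(.4579,.048,.079,75.2),(.4579,.048,.16,75.2),(.503,.299,.16,97),(.503,.299,.08,97)])
E
```

```text
[0.56998138 0.01726796 0.07923699] 0.3101624724142415 [0.9694288  0.99337935 5.2912546 ]
[0.458 0.048 0.079] t [0.155, 0.001, -0.0] w [0.001, 0.003, 0.0] rows 1.9
[0.458 0.048 0.16 ] t [0.0, 0.0, -0.108] w [0.0, 0.0, 0.0] rows 1.3
[0.503 0.299 0.16 ] t [0.027, 0.339, 0.0] w [0.0, 0.0, -0.363] rows 4.1
[0.503 0.299 0.08 ] t [0.0, 0.0, 0.107] w [0.0, 0.0, 0.0] rows 1.3
```

{"name": "arm_command", "arguments": {"steps": [{"translation": [0, 0, -0.002], "twist": [0, 0, 0], "fingers": -1}, {"translation": [0.04, 0, -0.002], "twist": [0, 0, 0], "fingers": -1}, {"translation": [0.08, 0, -0.002], "twist": [0, 0, 0], "fingers": -1}, {"translation": [0.12, 0, -0.002], "twist": [0, 0, 0], "fingers": -1}, {"translation": [0.153, 0, -0.002], "twist": [0, 0, 0], "fingers": -1}]}}

```text
time: 9.5
eef_pos: [0.458, 0.0461, 0.0798]
tcp_rot: [0.128, 0.992, -0.0, 0.002]
contact_force: [0.3, 0.2, -0.6]
opening: 0.305
finger_force: 45.3
```

{"name": "arm_command", "arguments": {"steps": [{"translation": [0, 0, 0], "twist": [0, 0, 0], "fingers": -1}, {"translation": [0, 0, -0.08], "twist": [0, 0, 0], "fingers": -1}, {"translation": [0, 0, -0.108], "twist": [0, 0, 0], "fingers": -1}, {"translation": [0.006, 0.07, -0.108], "twist": [0, 0, -0.1], "fingers": -1}, {"translation": [0.011, 0.14, -0.108], "twist": [0, 0, -0.2], "fingers": -1}]}}

```text
time: 10.12
eef_pos: [0.477, 0.1504, 0.1599]
tcp_rot: [0.024, 1.0, -0.0, -0.0]
contact_force: [0.6, 0.0, -0.8]
opening: 0.306
finger_force: 45.3
```

```bash
python3 - <<'E'
from h import *
s=get_state(); print(s["eef_pos"],s["opening"],s["contact_force"])
plan([(.503,.299,.16,97),(.503,.299,.0775,97)])
E
```

```text
[0.47695484 0.15038665 0.15986796] 0.30572078488337934 [ 0.55628226  0.04259181 -0.82855281]
[0.503 0.299 0.16 ] t [-0.025, 0.2, -0.0] w [-0.001, -0.0, -0.162] rows 2.4
[0.503 0.299 0.078] t [0.0, 0.0, 0.11] w [0.0, 0.0, 0.0] rows 1.3
```

{"name": "arm_command", "arguments": {"steps": [{"translation": [-0.009, 0.07, 0], "twist": [0, 0, -0.1], "fingers": -1}, {"translation": [-0.017, 0.14, 0], "twist": [0, 0, -0.162], "fingers": -1}, {"translation": [-0.025, 0.2, 0], "twist": [0, 0, -0.162], "fingers": -1}, {"translation": [-0.025, 0.2, 0], "twist": [0, 0, -0.162], "fingers": -1}, {"translation": [-0.025, 0.2, 0.05], "twist": [0, 0, -0.162], "fingers": -1}]}}

```text
time: 10.75
eef_pos: [0.505, 0.2997, 0.1247]
tcp_rot: [-0.061, 0.998, 0.0, 0.003]
contact_force: [-0.0, -0.3, -1.1]
opening: 0.308
finger_force: 45.4
```

{"name": "arm_command", "arguments": {"steps": [{"translation": [0, 0, 0.035], "twist": [0, 0, 0], "fingers": -1}, {"translation": [0, 0, 0.05], "twist": [0, 0, 0], "fingers": -1}, {"translation": [0, 0, 0.055], "twist": [0, 0, 0], "fingers": -1}, {"translation": [0, 0, 0.058], "twist": [0, 0, 0], "fingers": -1}]}}

```text
time: 11.25
eef_pos: [0.5034, 0.2989, 0.08]
tcp_rot: [-0.06, 0.998, 0.0, 0.001]
contact_force: [0.3, 0.3, -0.8]
opening: 0.308
finger_force: 45.4
```

```bash
python3 - <<'E'
from h import *
s=get_state(); print(s["eef_pos"],s["opening"],s["contact_force"])
E
```

```text
[0.50341283 0.29893834 0.08002424] 0.30766502308115423 [ 0.33048116  0.26555582 -0.75429273]
```

{"name": "arm_command", "arguments": {"steps": [{"translation": [0, 0, 0.002], "twist": [0, 0, 0], "fingers": -1}, {"translation": [0, 0, 0.003], "twist": [0, 0, 0], "fingers": -1}, {"translation": [0, 0, 0.004], "twist": [0, 0, 0], "fingers": -1}, {"translation": [0, 0, 0.004], "twist": [0, 0, 0], "fingers": -1}]}}

```text
time: 11.75
eef_pos: [0.5037, 0.2993, 0.0776]
tcp_rot: [-0.061, 0.998, 0.0, 0.001]
contact_force: [-0.1, -0.4, 4.1]
opening: 0.304
finger_force: 45.9
```

{"name": "arm_command", "arguments": {"steps": [{"translation": [0, 0, 0], "twist": [0, 0, 0], "fingers": 0.05}, {"translation": [0, 0, 0], "twist": [0, 0, 0], "fingers": 0.05}, {"translation": [0, 0, -0.02], "twist": [0, 0, 0], "fingers": 0.05}, {"translation": [0, 0, -0.06], "twist": [0, 0, 0], "fingers": 0.05}, {"translation": [0, 0, -0.12], "twist": [0, 0, 0], "fingers": 0.05}]}}

```text
time: 12.38
eef_pos: [0.5016, 0.2986, 0.1663]
tcp_rot: [-0.06, 0.998, -0.0, -0.002]
contact_force: [0.4, 0.9, 0.1]
opening: 0.523
finger_force: 0.0
```

```bash
python3 - <<'E'
from h import *
s=get_state(); print(s["eef_pos"],s["opening"])
plan([(.55,.15,.18,86),(.6174,.0058,.17,75.2),(.6174,.0058,.0778,75.2)])
E
```

```text
[0.50156328 0.29861544 0.16627138] 0.5233779968812972
[0.55 0.15 0.18] t [-0.04, -0.205, -0.018] w [-0.001, -0.003, 0.182] rows 2.5
[0.617 0.006 0.17 ] t [-0.103, -0.186, 0.013] w [0.0, 0.0, 0.18] rows 2.6
[0.617 0.006 0.078] t [0.0, 0.0, 0.123] w [0.0, 0.0, 0.0] rows 1.5
```

{"name": "arm_command", "arguments": {"steps": [{"translation": [-0.016, -0.08, -0.01], "twist": [0, 0, 0.1], "fingers": 0.05}, {"translation": [-0.032, -0.155, -0.018], "twist": [0, 0, 0.182], "fingers": 0.05}, {"translation": [-0.04, -0.205, -0.018], "twist": [0, 0, 0.182], "fingers": 0.05}]}}

```text
time: 12.75
eef_pos: [0.5522, 0.1481, 0.1818]
tcp_rot: [0.036, 0.999, 0.0, 0.002]
contact_force: [0.4, 0.8, 0.5]
opening: 0.526
finger_force: 0.0
```

{"name": "arm_command", "arguments": {"steps": [{"translation": [-0.035, -0.062, 0], "twist": [0, 0, 0.1], "fingers": 0.05}, {"translation": [-0.07, -0.124, 0.01], "twist": [0, 0, 0.18], "fingers": 0.05}, {"translation": [-0.103, -0.186, 0.013], "twist": [0, 0, 0.18], "fingers": 0.05}, {"translation": [-0.103, -0.186, 0.013], "twist": [0, 0, 0.18], "fingers": 0.05}, {"translation": [-0.103, -0.186, 0.013], "twist": [0, 0, 0.18], "fingers": 0.05}]}}

```text
time: 13.38
eef_pos: [0.6182, 0.0058, 0.1704]
tcp_rot: [0.129, 0.992, 0.0, -0.0]
contact_force: [0.1, -0.0, -0.9]
opening: 0.523
finger_force: 0.0
```

```bash
python3 - <<'E'
from h import *
s=get_state(); print(s["eef_pos"],s["opening"])
plan([(.6174,.0058,.0778,75.2)])
E
```

```text
[0.61816179 0.00581605 0.17037242] 0.522728345136692
[0.617 0.006 0.078] t [0.001, -0.0, 0.123] w [0.0, -0.0, -0.0] rows 1.5
```

{"name": "arm_command", "arguments": {"steps": [{"translation": [0, 0, 0.05], "twist": [0, 0, 0], "fingers": 0.05}, {"translation": [0, 0, 0.09], "twist": [0, 0, 0], "fingers": 0.05}, {"translation": [0, 0, 0.115], "twist": [0, 0, 0], "fingers": 0.05}, {"translation": [0, 0, 0.123], "twist": [0, 0, 0], "fingers": 0.05}, {"translation": [0, 0, 0.123], "twist": [0, 0, 0], "fingers": 0.05}]}}

```text
time: 14.0
eef_pos: [0.6187, 0.0059, 0.0782]
tcp_rot: [0.128, 0.992, -0.0, 0.0]
contact_force: [0.9, 0.3, -0.4]
opening: 0.524
finger_force: 0.0
```

{"name": "arm_command", "arguments": {"steps": [{"translation": [0, 0, 0], "twist": [0, 0, 0], "fingers": -1}, {"translation": [0, 0, 0], "twist": [0, 0, 0], "fingers": -1}, {"translation": [0, 0, 0], "twist": [0, 0, 0], "fingers": -1}, {"translation": [0, 0, 0], "twist": [0, 0, 0], "fingers": -1}]}}

```text
time: 14.5
eef_pos: [0.6195, 0.0052, 0.0793]
tcp_rot: [0.129, 0.992, -0.0, 0.001]
contact_force: [-0.4, -0.8, 5.9]
opening: 0.307
finger_force: 44.7
```

```bash
python3 - <<'E'
from h import *
s=get_state(); print(s["eef_pos"],s["opening"],s["contact_force"])
plan([(.4579,.048,.0793,75.2),(.4579,.048,.2,75.2)])
E
```

```text
[0.61947528 0.00521361 0.0793034 ] 0.30717733187394897 [-0.39125625 -0.79373517  5.86647553]
[0.458 0.048 0.079] t [0.223, 0.0, -0.001] w [0.0, 0.003, 0.0] rows 2.7
[0.458 0.048 0.2  ] t [0.0, 0.0, -0.161] w [0.0, 0.0, 0.0] rows 1.9
```

{"name": "arm_command", "arguments": {"steps": [{"translation": [0, 0, -0.002], "twist": [0, 0, 0], "fingers": -1}, {"translation": [0.055, 0, -0.002], "twist": [0, 0, 0], "fingers": -1}, {"translation": [0.11, 0, -0.002], "twist": [0, 0, 0], "fingers": -1}, {"translation": [0.165, 0, -0.002], "twist": [0, 0, 0], "fingers": -1}, {"translation": [0.22, 0, -0.002], "twist": [0, 0, 0], "fingers": -1}]}}

```text
time: 15.12
eef_pos: [0.4581, 0.0477, 0.0793]
tcp_rot: [0.129, 0.992, -0.0, 0.001]
contact_force: [0.0, 0.2, -0.5]
opening: 0.309
finger_force: 46.7
```

{"name": "arm_command", "arguments": {"steps": [{"translation": [0, 0, 0], "twist": [0, 0, 0], "fingers": -1}, {"translation": [0, 0, -0.07], "twist": [0, 0, 0], "fingers": -1}, {"translation": [0, 0, -0.15], "twist": [0, 0, 0], "fingers": -1}, {"translation": [0, 0, -0.22], "twist": [0, 0, 0], "fingers": -1}]}}

```text
time: 15.62
eef_pos: [0.459, 0.0474, 0.2457]
tcp_rot: [0.129, 0.992, -0.0, -0.0]
contact_force: [-0.2, -0.3, -1.3]
opening: 0.31
finger_force: 48.0
```

```bash
python3 - <<'E'
from h import *
s=get_state(); print(s["eef_pos"],s["opening"],s["contact_force"])
plan([(.46,-.24,.25,60)])
E
```

```text
[0.45902791 0.04739878 0.24566316] 0.30968667810672046 [-0.19911931 -0.32103644 -1.32680176]
[ 0.46 -0.24  0.25] t [-0.099, -0.37, -0.006] w [-0.0, -0.0, 0.253] rows 4.6
```

{"name": "arm_command", "arguments": {"steps": [{"translation": [-0.02, -0.074, -0.006], "twist": [0, 0, 0.08], "fingers": -1}, {"translation": [-0.04, -0.148, -0.006], "twist": [0, 0, 0.16], "fingers": -1}, {"translation": [-0.06, -0.222, -0.006], "twist": [0, 0, 0.253], "fingers": -1}, {"translation": [-0.08, -0.296, -0.006], "twist": [0, 0, 0.253], "fingers": -1}, {"translation": [-0.099, -0.37, -0.006], "twist": [0, 0, 0.253], "fingers": -1}]}}

```text
time: 16.25
eef_pos: [0.4596, -0.2419, 0.2478]
tcp_rot: [0.259, 0.966, 0.0, -0.001]
contact_force: [1.1, -0.1, -0.8]
opening: 0.313
finger_force: 47.9
```

{"name": "arm_command", "arguments": {"steps": [{"translation": [0, 0, 0], "twist": [0, 0, 0], "fingers": -1}, {"translation": [0, 0, 0], "twist": [0, 0, 0], "fingers": -1}, {"translation": [0, 0, 0], "twist": [0, 0, 0], "fingers": -1}]}}

```text
time: 16.62
eef_pos: [0.4599, -0.2385, 0.2482]
tcp_rot: [0.258, 0.966, 0.0, -0.0]
contact_force: [-0.4, -0.6, -0.0]
opening: 0.305
finger_force: 47.9
```

```bash
python3 - <<'E'
from h import *
p=wrist(); save(p,"w2.png"); print(get_state()["eef_pos"],proj(p,(.523,-.323,.066)))
E
```

```text
[ 0.45997955 -0.23842835  0.24844648] [217.05054308 245.64890482]
```

View pics/w2.png

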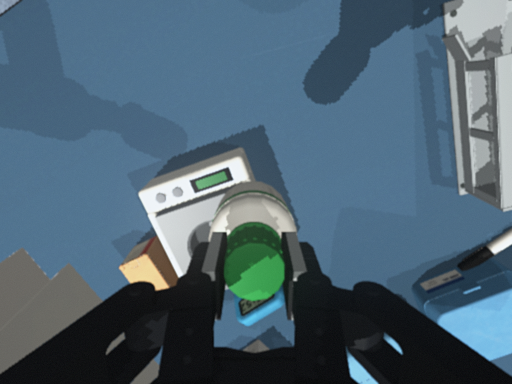

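The held green bottle at (250,240) covers the well at (217,245); I'll step aside to see it.

{"name": "arm_command", "arguments": {"steps": [{"translation": [-0.02, 0.06, 0], "twist": [0, 0, 0], "fingers": -1}, {"translation": [-0.04, 0.12, 0], "twist": [0, 0, 0], "fingers": -1}, {"translation": [-0.04, 0.13, 0], "twist": [0, 0, 0], "fingers": -1}, {"translation": [-0.04, 0.13, 0], "twist": [0, 0, 0], "fingers": -1}, {"translation": [-0.04, 0.13, 0], "twist": [0, 0, 0], "fingers": -1}]}}

```text
time: 17.3
eef_pos: [0.5339, -0.1705, 0.2487]
tcp_rot: [0.259, 0.966, -0.0, -0.0]
contact_force: [-0.1, -0.6, -1.0]
opening: 0.309
finger_force: 48.0
```

```bash
python3 - <<'E'
from h import *
p=wrist(); u=proj(p,(.523,-.323,.066)); print(get_state()["eef_pos"],u)
c0,r0=int(u[0])-80,int(u[1])-80; g=p["pixels"][max(r0,0):r0+160,max(c0,0):c0+160,::-1]; print(max(c0,0),max(r0,0),g.shape)
cv2.imwrite("pics/w3c.png",cv2.resize(g,None,fx=3.5,fy=3.5,interpolation=cv2.INTER_CUBIC)); np.savez("w3.npz",**{k:p[k] for k in("pixels","K","R","t")})
E
```

```text
[ 0.53384709 -0.17071715  0.24871847] [129.02365631 220.75051353]
49 140 (160, 160, 3)
```

View pics/w3c.png

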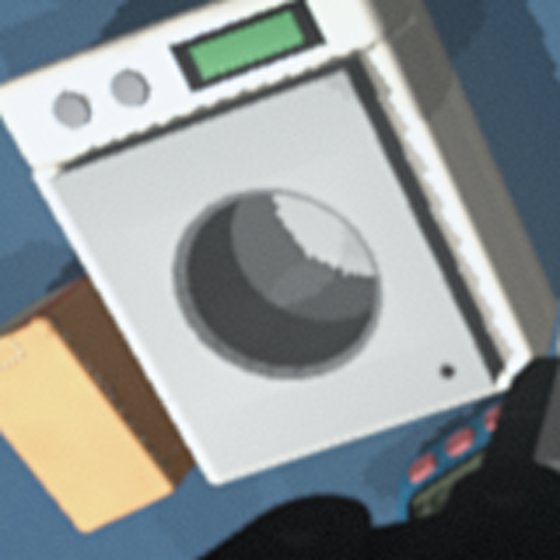

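The crop shows the well's rim from x 173–382, y 188–380, centre (278,284) → pixel (128.3,221.1), within a pixel of the triangulated value.

```bash
python3 - <<'E'
from h import *
p=dict(np.load("w3.npz")); f=lambda x,y:(140+y/3.5,49+x/3.5)
w=atz(p,f(277.5,284),.066); print(w,np.linalg.norm(atz(p,f(173,284),.066)-atz(p,f(382,284),.066)))
s=get_state(); print(s["qpos"].round(2))
plan([(w[0],w[1],.21,60),(w[0],w[1],.15,60),(w[0],w[1],.105,60)])
E
```

```text
[ 0.52297372 -0.32398433  0.066     ] 0.06555251057974343
[-0.49  0.02  1.84 -0.    1.28 -1.54]
[ 0.523 -0.324  0.21 ] t [-0.09, -0.184, 0.052] w [-0.0, -0.0, -0.0] rows 2.5
[ 0.523 -0.324  0.15 ] t [0.0, 0.0, 0.08] w [0.0, 0.0, 0.0] rows 1.0
[ 0.523 -0.324  0.105] t [0.0, 0.0, 0.06] w [0.0, 0.0, 0.0] rows 0.7
```

{"name": "arm_command", "arguments": {"steps": [{"translation": [-0.03, -0.062, 0], "twist": [0, 0, 0], "fingers": -1}, {"translation": [-0.06, -0.123, 0], "twist": [0, 0, 0], "fingers": -1}, {"translation": [-0.09, -0.184, 0.03], "twist": [0, 0, 0], "fingers": -1}, {"translation": [-0.09, -0.184, 0.052], "twist": [0, 0, 0], "fingers": -1}, {"translation": [-0.09, -0.184, 0.052], "twist": [0, 0, 0], "fingers": -1}]}}

```text
time: 17.98
eef_pos: [0.5224, -0.323, 0.2073]
tcp_rot: [0.259, 0.966, 0.001, -0.002]
contact_force: [-0.5, 1.0, -0.6]
opening: 0.31
finger_force: 47.9
```

{"name": "arm_command", "arguments": {"steps": [{"translation": [0, 0, 0.02], "twist": [0, 0, 0], "fingers": -1}, {"translation": [0, 0, 0.04], "twist": [0, 0, 0], "fingers": -1}, {"translation": [0, 0, 0.06], "twist": [0, 0, 0], "fingers": -1}, {"translation": [0, 0, 0.065], "twist": [0, 0, 0], "fingers": -1}, {"translation": [0, 0, 0.065], "twist": [0, 0, 0], "fingers": -1}]}}

```text
time: 18.6
eef_pos: [0.524, -0.3232, 0.1605]
tcp_rot: [0.258, 0.966, 0.0, -0.0]
contact_force: [-0.7, 0.6, 0.2]
opening: 0.309
finger_force: 47.9
```

```bash
python3 - <<'E'
from h import *
s=get_state(); print(s["eef_pos"],s["opening"],s["contact_force"])
a=read_camera("scene"); z=s["eef_pos"][2]-.0745
u=proj(a,(.523,-.324,z+.08)); c,k=capc(a,"green",u[::-1],12); print("cap",capxy(a,c,z+.069,z+.093),k)
plan([(.523,-.324,.1035,60)])
g=a["pixels"][190:310,290:430,::-1]; cv2.imwrite("pics/a4c.png",cv2.resize(g,None,fx=4,fy=4,interpolation=cv2.INTER_CUBIC))
E
```

```text
[ 0.524024   -0.32322627  0.16048397] 0.3088094849211949 [-0.68871263  0.63591602  0.22752616]
cap [ 0.53038969 -0.31674864] 115
[ 0.523 -0.324  0.104] t [0.001, -0.001, 0.077] w [-0.0, 0.0, 0.001] rows 0.9
```

View pics/a4c.png

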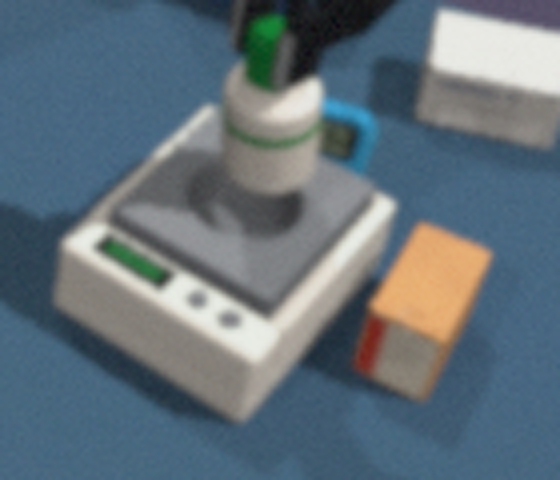

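```bash
python3 - <<'E'
from h import *
a=read_camera("scene"); f=lambda u:((u-np.array([290,190]))*4).round(0)
print("well c",f(proj(a,(.523,-.324,.066))))
t=np.linspace(0,6.28,60)
for n,(x,y,z,r) in {"rim":(.523,-.324,.066,.033),"shoulder":(.523,-.324,.14,.025),"body lo":(.523,-.324,.088,.025)}.items():
    q=np.array([f(proj(a,(x+r*np.cos(k),y+r*np.sin(k),z))) for k in t]); print(n,q.min(0),q.max(0))
E
```

```text
well c [241. 196.]
rim [180. 154.] [303. 241.]
shoulder [213.  65.] [311. 129.]
body lo [200. 136.] [294. 201.]
```

Compared with the expected outline, the bottle sits ~3 px right and 2 px up: an offset in the grip along the tool's x. I'll check with an overlay in both views.

```bash
python3 - <<'E'
from h import *
t=np.linspace(0,6.28,60); d=np.array([.866,-.5,0]); ims=[]
for cam in ("scene","side"):
    p=read_camera(cam); u=proj(p,(.523,-.324,.11)).astype(int); c0,r0=u[0]-35,u[1]-45
    g=cv2.resize(p["pixels"][r0:r0+85,c0:c0+70,::-1],None,fx=5.5,fy=5.5,interpolation=cv2.INTER_CUBIC)
    for off,col in ((0,(0,0,255)),(.006,(255,0,255))):
        for z,r in ((.1605-.0745,.025),(.1605-.0745+.054,.025),(.1605-.0745+.093,.014),(.066,.033 if off==0 else 0)):
            q=np.array([(proj(p,np.array([.523+r*np.cos(k),-.324+r*np.sin(k),z])+off*d)-[c0,r0]+.5)*5.5 for k in t]); cv2.polylines(g,[q.astype(int)],True,col,1)
    ims.append(g)
cv2.imwrite("pics/ov.png",np.hstack(ims))
E
```

```text
(no output)
```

View pics/ov.png

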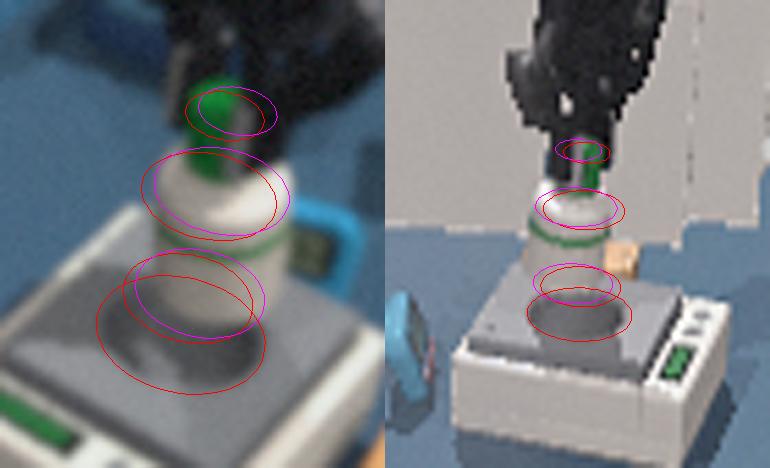

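The bottle has tilted in the pads (base forward by roughly 8–10 mm, cap in place). Measure the tilt in the wrist image via the column profile.

```bash
python3 - <<'E'
from h import *
w=wrist(); T=np.array(w["T_tool_cam"]); Ti=np.linalg.inv(T); K=w["K"]
def px(X): c=Ti[:3,:3]@np.asarray(X)+Ti[:3,3]; u=K@c; return u[:2]/u[2]
old=cv2.imread("pics/w2.png")[:,:,::-1]
for im in (old,w["pixels"]):
    print([ (r,*im[r,252:257].mean(0).astype(int)) for r in range(170,300,3)])
# tool frame: z forward(down); cap centre at z=+.0745-.081 ; pivot at grasp
t=np.linspace(0,6.28,120)
for th in (-12,-8,-4,0,4):
    c,s=np.cos(np.radians(th)),np.sin(np.radians(th)); out=[]
    for h,r in ((0,.025),(.054,.025),(.0605,.02),(.093,.014)):
        # height above base -> tool z rel. to pivot at height .085
        q=[]
        for k in t:
            x,y,z=r*np.cos(k),r*np.sin(k),.085-h
            X=np.array([c*x+s*z,y,-s*x+c*z+.0745-.085]); q.append(px(X))
        q=np.array(q); out.append((q[:,1].min().round(0),q[:,1].max().round(0)))
    print(th,out)
E
```

```text
[(170, np.int64(63), np.int64(82), np.int64(98)), (173, np.int64(70), np.int64(86), np.int64(98)), (176, np.int64(81), np.int64(92), np.int64(100)), (179, np.int64(93), np.int64(99), np.int64(102)), (182, np.int64(107), np.int64(108), np.int64(103)), (185, np.int64(110), np.int64(110), np.int64(105)), (188, np.int64(111), np.int64(111), np.int64(106)), (191, np.int64(57), np.int64(79), np.int64(62)), (194, np.int64(126), np.int64(125), np.int64(119)), (197, np.int64(117), np.int64(117), np.int64(111)), (200, np.int64(149), np.int64(149), np.int64(141)), (203, np.int64(165), np.int64(163), np.int64(155)), (206, np.int64(178), np.int64(178), np.int64(169)), (209, np.int64(181), np.int64(180), np.int64(171)), (212, np.int64(182), np.int64(180), np.int64(171)), (215, np.int64(182), np.int64(180), np.int64(171)), (218, np.int64(182), np.int64(180), np.int64(171)), (221, np.int64(148), np.int64(150), np.int64(139)), (224, np.int64(47), np.int64(99), np.int64(57)), (227, np.int64(39), np.int64(68), np.int64(44)), (230, np.int64(38), np.int64(68), np.int64(44)), (233, np.int64(37), np.int64(
[... 3452 characters left out ...]
1.0)), (np.float64(235.0), np.float64(297.0))]
-8 [(np.float64(179.0), np.float64(246.0)), (np.float64(194.0), np.float64(280.0)), (np.float64(206.0), np.float64(277.0)), (np.float64(237.0), np.float64(297.0))]
-4 [(np.float64(171.0), np.float64(237.0)), (np.float64(191.0), np.float64(275.0)), (np.float64(203.0), np.float64(273.0)), (np.float64(239.0), np.float64(297.0))]
0 [(np.float64(163.0), np.float64(229.0)), (np.float64(188.0), np.float64(270.0)), (np.float64(201.0), np.float64(268.0)), (np.float64(241.0), np.float64(296.0))]
4 [(np.float64(155.0), np.float64(221.0)), (np.float64(185.0), np.float64(265.0)), (np.float64(199.0), np.float64(264.0)), (np.float64(243.0), np.float64(296.0))]
```

Base edge at row 180, body top 198 and cap edge 244 fit a tilt of −6.4° about tool y and 2.5 mm forward; correct by turning the tool +6.4° and shifting back 3.7 mm.

{"name": "arm_command", "arguments": {"steps": [{"translation": [0.002, 0, 0], "twist": [0, 0.04, 0], "fingers": -1}, {"translation": [0.004, 0, 0], "twist": [0, 0.08, 0], "fingers": -1}, {"translation": [0.005, 0, 0], "twist": [0, 0.107, 0], "fingers": -1}, {"translation": [0.005, 0, 0], "twist": [0, 0.107, 0], "fingers": -1}, {"translation": [0.005, 0, 0], "twist": [0, 0.107, 0], "fingers": -1}]}}

```text
time: 19.48
eef_pos: [0.5208, -0.3216, 0.161]
tcp_rot: [0.258, 0.965, 0.014, -0.054]
contact_force: [-0.2, 0.1, -1.5]
opening: 0.309
finger_force: 48.0
```

```bash
python3 - <<'E'
from h import *
print(get_state()["eef_pos"])
t=np.linspace(0,6.28,60); ims=[]
for cam in ("scene","side"):
    p=read_camera(cam); u=proj(p,(.523,-.324,.11)).astype(int); c0,r0=u[0]-35,u[1]-45
    g=cv2.resize(p["pixels"][r0:r0+85,c0:c0+70,::-1],None,fx=5.5,fy=5.5,interpolation=cv2.INTER_CUBIC)
    for z,r in ((.1605-.0748,.025),(.1605-.0748+.054,.025),(.1605-.0748+.093,.014),(.066,.033)):
            q=np.array([(proj(p,np.array([.523+r*np.cos(k),-.324+r*np.sin(k),z]))-[c0,r0]+.5)*5.5 for k in t]); cv2.polylines(g,[q.astype(int)],True,(0,0,255),1)
    ims.append(g)
cv2.imwrite("pics/ov2.png",np.hstack(ims))
E
```

```text
[ 0.52076773 -0.32157875  0.16095475]
```

View pics/ov2.png

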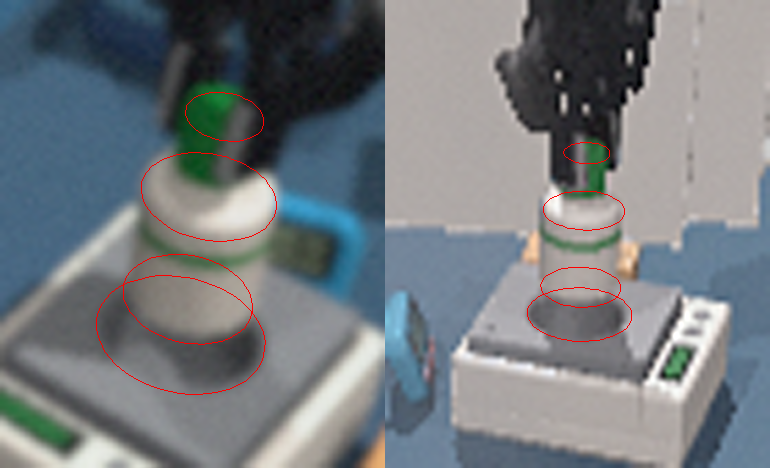

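Now the bottle is upright and lies over the well in both views (scene base (190,340), side body 540–622). Lower it straight down in world z.

{"name": "arm_command", "arguments": {"steps": [{"translation": [-0.002, 0, 0.015], "twist": [0, 0, 0], "fingers": -1}, {"translation": [-0.003, 0, 0.025], "twist": [0, 0, 0], "fingers": -1}, {"translation": [-0.004, 0, 0.035], "twist": [0, 0, 0], "fingers": -1}, {"translation": [-0.005, 0, 0.042], "twist": [0, 0, 0], "fingers": -1}, {"translation": [-0.005, 0, 0.042], "twist": [0, 0, 0], "fingers": -1}]}}

```text
time: 20.2
eef_pos: [0.5207, -0.3215, 0.1285]
tcp_rot: [0.258, 0.964, 0.015, -0.055]
contact_force: [-0.1, -0.4, -1.3]
opening: 0.306
finger_force: 48.0
```

{"name": "arm_command", "arguments": {"steps": [{"translation": [-0.001, 0, 0.01], "twist": [0, 0, 0], "fingers": -1}, {"translation": [-0.002, 0, 0.018], "twist": [0, 0, 0], "fingers": -1}, {"translation": [-0.003, 0, 0.025], "twist": [0, 0, 0], "fingers": -1}, {"translation": [-0.003, 0, 0.03], "twist": [0, 0, 0], "fingers": -1}, {"translation": [-0.003, 0, 0.03], "twist": [0, 0, 0], "fingers": -1}]}}

```text
time: 20.82
eef_pos: [0.5205, -0.3214, 0.1061]
tcp_rot: [0.258, 0.964, 0.015, -0.054]
contact_force: [0.2, -0.6, -1.1]
opening: 0.308
finger_force: 48.0
```

{"name": "arm_command", "arguments": {"steps": [{"translation": [0, 0, 0.001], "twist": [0, 0, 0], "fingers": -1}, {"translation": [0, 0, 0.002], "twist": [0, 0, 0], "fingers": -1}, {"translation": [0, 0, 0.003], "twist": [0, 0, 0], "fingers": -1}, {"translation": [0, 0, 0.003], "twist": [0, 0, 0], "fingers": -1}]}}

```text
time: 21.32
eef_pos: [0.5205, -0.3214, 0.1043]
tcp_rot: [0.258, 0.964, 0.014, -0.054]
contact_force: [0.8, -0.3, -1.3]
opening: 0.308
finger_force: 48.0
```

{"name": "arm_command", "arguments": {"steps": [{"translation": [0, 0, 0.001], "twist": [0, 0, 0], "fingers": -1}, {"translation": [0, 0, 0.002], "twist": [0, 0, 0], "fingers": -1}, {"translation": [0, 0, 0.002], "twist": [0, 0, 0], "fingers": -1}]}}

```text
time: 21.7
eef_pos: [0.5203, -0.3213, 0.1027]
tcp_rot: [0.258, 0.964, 0.015, -0.054]
contact_force: [0.3, -0.1, -0.1]
opening: 0.312
finger_force: 48.0
```

{"name": "arm_command", "arguments": {"steps": [{"translation": [0, 0, 0.001], "twist": [0, 0, 0], "fingers": -1}, {"translation": [0, 0, 0.001], "twist": [0, 0, 0], "fingers": 0.1}, {"translation": [0, 0, 0.001], "twist": [0, 0, 0], "fingers": 0.1}, {"translation": [0, 0, 0.001], "twist": [0, 0, 0], "fingers": 0.1}, {"translation": [0.002, 0, -0.02], "twist": [0, 0, 0], "fingers": 0.1}]}}

```text
time: 22.32
eef_pos: [0.5197, -0.3207, 0.117]
tcp_rot: [0.258, 0.964, 0.015, -0.056]
contact_force: [-0.4, -0.0, 0.0]
opening: 0.55
finger_force: 0.0
```

{"name": "arm_command", "arguments": {"steps": [{"translation": [0.003, 0, -0.03], "twist": [0, 0, 0], "fingers": 0.1}, {"translation": [0.008, 0, -0.08], "twist": [0, 0, 0], "fingers": 0.1}, {"translation": [0.015, 0, -0.14], "twist": [0, -0.107, 0], "fingers": 0.1}, {"translation": [0.015, 0, -0.14], "twist": [0, -0.107, 0], "fingers": 0.1}]}}

```text
time: 22.82
eef_pos: [0.5227, -0.3231, 0.2309]
tcp_rot: [0.258, 0.966, -0.003, 0.005]
contact_force: [1.2, -0.4, -0.6]
opening: 0.548
finger_force: 0.0
```

```bash
python3 - <<'E'
from h import *
print(get_state()["eef_pos"])
a=read_camera("scene"); b=read_camera("side")
for p in (a,b):
    u=proj(p,(.523,-.324,.109)); c,k=capc(p,"green",u[::-1],12); print("green",capxy(p,c,.097,.121),k)
for n,X in (("yellow",(.427,.31,.083)),("red",(.503,.299,.083))):
    for p in (a,b):
        u=proj(p,X); c,k=capc(p,n,u[::-1],13); print(n,capxy(p,c,.071,.095),k)
w=wrist(); g=np.hstack([a["pixels"][120:300,90:400],cv2.resize(b["pixels"][130:340,170:350],(154,180))])[:,:,::-1]
cv2.imwrite("pics/m5.png",cv2.resize(g,None,fx=1.7,fy=1.7,interpolation=cv2.INTER_CUBIC))
plan([(.45,0.05,.22,80),(.43,.31,.17,97),(.43,.31,.0765,97)])
E
```

```text
[ 0.52269639 -0.3231469   0.23087482]
green [ 0.52363486 -0.32496611] 182
green [ 0.52242032 -0.32082848] 50
yellow [0.42986484 0.30518066] 124
yellow [0.42977224 0.3133453 ] 109
red [0.5068094  0.29812934] 98
red [0.50771422 0.30039665] 167
[0.45 0.05 0.22] t [0.329, 0.382, 0.005] w [0.0, -0.001, -0.333] rows 6.1
[0.43 0.31 0.17] t [0.086, 0.337, 0.067] w [0.0, 0.0, -0.283] rows 4.2
[0.43  0.31  0.076] t [0.0, 0.0, 0.125] w [0.0, 0.0, 0.0] rows 1.5h.py:43: RuntimeWarning: The iteration is not making good progress, as measured by the 
 improvement from the last ten iterations.
  return fsolve(f,atz(p,c,(z0+z1)/2)[:2])
```

View pics/m5.png

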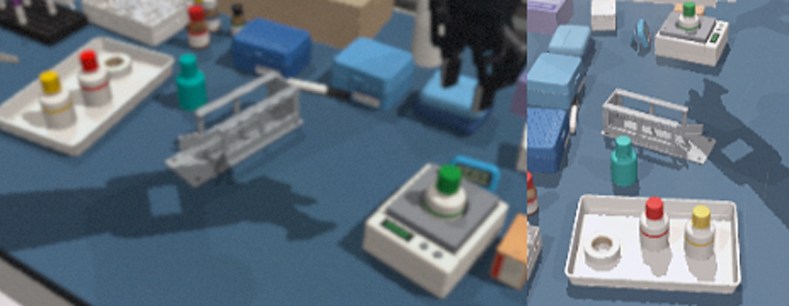

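Crop: green seated upright in the well (449,195); yellow (55,100) and red (92,80) stand in the tray; timer, tape and carton untouched. Now fetch yellow.

{"name": "arm_command", "arguments": {"steps": [{"translation": [0.055, 0.064, 0], "twist": [0, 0, -0.07], "fingers": 0.05}, {"translation": [0.11, 0.127, 0], "twist": [0, 0, -0.14], "fingers": 0.05}, {"translation": [0.165, 0.191, 0], "twist": [0, 0, -0.21], "fingers": 0.05}, {"translation": [0.22, 0.255, 0], "twist": [0, 0, -0.28], "fingers": 0.05}, {"translation": [0.26, 0.302, 0], "twist": [0, 0, -0.333], "fingers": 0.05}], "grip_force": 80}}

```text
time: 23.6
eef_pos: [0.4636, -0.0258, 0.2217]
tcp_rot: [0.086, 0.996, 0.0, -0.002]
contact_force: [1.1, 0.2, 0.3]
opening: 0.522
finger_force: 0.0
```

```bash
python3 - <<'E'
from h import *
print(get_state()["eef_pos"])
plan([(.43,.22,.2,95)])
E
```

```text
[ 0.46364048 -0.02580349  0.22171193]
[0.43 0.22 0.2 ] t [0.1, 0.315, 0.03] w [0.001, -0.004, -0.247] rows 4.0
```

{"name": "arm_command", "arguments": {"steps": [{"translation": [0.024, 0.076, 0.01], "twist": [0, 0, -0.08], "fingers": 0.05}, {"translation": [0.048, 0.152, 0.02], "twist": [0, 0, -0.16], "fingers": 0.05}, {"translation": [0.073, 0.228, 0.03], "twist": [0, 0, -0.247], "fingers": 0.05}, {"translation": [0.1, 0.315, 0.03], "twist": [0, 0, -0.247], "fingers": 0.05}, {"translation": [0.1, 0.315, 0.03], "twist": [0, 0, -0.247], "fingers": 0.05}]}}

```text
time: 24.22
eef_pos: [0.4303, 0.2206, 0.1992]
tcp_rot: [-0.045, 0.999, -0.0, -0.002]
contact_force: [0.3, -1.0, 0.4]
opening: 0.522
finger_force: 0.0
```

```bash
python3 - <<'E'
from h import *
print(get_state()["eef_pos"])
p=wrist()
for n,X in (("yellow",(.43,.309,.083)),("red",(.507,.299,.083))):
    u=proj(p,X); c,k=capc(p,n,u[::-1],45); print(n,u,c[::-1],capxy(p,c,.071,.095),k)
plan([(.43,.309,.15,95),(.43,.309,.0768,95)])
E
```

```text
[0.43028853 0.22057856 0.19915384]
yellow [358.47565112 189.82642312] [354.5145955  188.65387823] [0.4288533  0.30471116] 1199
red [331.90186014 268.3884963 ] [342.99375 262.3125 ] [0.49917602 0.30745981] 160
[0.43  0.309 0.15 ] t [-0.01, 0.119, 0.066] w [-0.001, -0.004, 0.001] rows 1.6
[0.43  0.309 0.077] t [0.0, 0.0, 0.098] w [0.0, 0.0, 0.0] rows 1.2h.py:43: RuntimeWarning: The iteration is not making good progress, as measured by the 
 improvement from the last ten iterations.
  return fsolve(f,atz(p,c,(z0+z1)/2)[:2])
```

{"name": "arm_command", "arguments": {"steps": [{"translation": [-0.009, 0.06, 0.03], "twist": [0, 0, 0], "fingers": 0.05}, {"translation": [-0.009, 0.116, 0.066], "twist": [0, 0, 0], "fingers": 0.05}, {"translation": [-0.009, 0.116, 0.12], "twist": [0, 0, 0], "fingers": 0.05}, {"translation": [-0.009, 0.116, 0.155], "twist": [0, 0, 0], "fingers": 0.05}, {"translation": [-0.009, 0.116, 0.163], "twist": [0, 0, 0], "fingers": 0.05}]}}

```text
time: 24.9
eef_pos: [0.4304, 0.3027, 0.0758]
tcp_rot: [-0.041, 0.999, -0.001, -0.003]
contact_force: [-0.1, 0.5, 0.1]
opening: 0.531
finger_force: 0.0
```

{"name": "arm_command", "arguments": {"steps": [{"translation": [0, 0, 0], "twist": [0, 0, 0], "fingers": 0.05}, {"translation": [0, 0, 0], "twist": [0, 0, 0], "fingers": -1}, {"translation": [0, 0, 0], "twist": [0, 0, 0], "fingers": -1}, {"translation": [0, 0, 0], "twist": [0, 0, 0], "fingers": -1}, {"translation": [0, 0, 0], "twist": [0, 0, 0], "fingers": -1}]}}

```text
time: 25.52
eef_pos: [0.4329, 0.3053, 0.0806]
tcp_rot: [-0.042, 0.999, 0.0, 0.002]
contact_force: [-0.3, -0.9, 6.4]
opening: 0.291
finger_force: 79.0
```

```bash
python3 - <<'E'
from h import *
print(get_state()["eef_pos"],get_state()["contact_force"])
plan([(.4295,.307,.17,95),(.4579,.048,.17,75.2)])
E
```

```text
[0.43294948 0.30528003 0.08057556] [-0.33086679 -0.85903325  6.43263814]
[0.43  0.307 0.17 ] t [0.004, 0.003, -0.119] w [0.001, 0.003, -0.002] rows 1.4
[0.458 0.048 0.17 ] t [-0.008, -0.347, 0.0] w [0.0, 0.0, 0.33] rows 4.2
```

{"name": "arm_command", "arguments": {"steps": [{"translation": [0, 0, -0.05], "twist": [0, 0, 0], "fingers": -1}, {"translation": [0, 0, -0.12], "twist": [0, 0, 0], "fingers": -1}, {"translation": [0, -0.06, -0.12], "twist": [0, 0, 0.1], "fingers": -1}, {"translation": [-0.001, -0.12, -0.12], "twist": [0, 0, 0.2], "fingers": -1}, {"translation": [-0.002, -0.19, -0.12], "twist": [0, 0, 0.33], "fingers": -1}]}}

```text
time: 26.15
eef_pos: [0.4444, 0.162, 0.1682]
tcp_rot: [0.131, 0.991, -0.0, -0.0]
contact_force: [0.9, -0.6, -1.4]
opening: 0.29
finger_force: 79.4
```

```bash
python3 - <<'E'
from h import *
print(get_state()["eef_pos"],get_state()["contact_force"])
plan([(.4579,.0485,.17,75.2),(.4579,.0485,.083,75.2)])
E
```

```text
[0.4443711  0.16195011 0.16821322] [ 0.92673571 -0.55618434 -1.41219987]
[0.458 0.048 0.17 ] t [-0.057, -0.141, -0.002] w [-0.0, -0.001, -0.005] rows 1.8
[0.458 0.048 0.083] t [0.0, 0.0, 0.116] w [0.0, 0.0, 0.0] rows 1.4
```

{"name": "arm_command", "arguments": {"steps": [{"translation": [-0.028, -0.07, 0], "twist": [0, 0, -0.005], "fingers": -1}, {"translation": [-0.057, -0.141, -0.002], "twist": [0, 0, -0.005], "fingers": -1}, {"translation": [-0.057, -0.141, -0.002], "twist": [0, 0, -0.005], "fingers": -1}, {"translation": [-0.057, -0.141, -0.002], "twist": [0, 0, -0.005], "fingers": -1}]}}

```text
time: 26.65
eef_pos: [0.4586, 0.05, 0.1697]
tcp_rot: [0.128, 0.992, 0.0, -0.001]
contact_force: [0.1, 0.3, -1.3]
opening: 0.291
finger_force: 79.5
```

```bash
python3 - <<'E'
from h import *
print(get_state()["eef_pos"],get_state()["contact_force"])
w=wrist(); im=w["pixels"]
print([ (r,*map(int,im[r,252:257].mean(0))) for r in range(140,306,2)])
b=read_camera("side"); z=get_state()["eef_pos"][2]-.076
u=proj(b,(.4579,.048,z+.08)); c,k=capc(b,"yellow",u[::-1],12); print(capxy(b,c,z+.069,z+.093),k)
plan([(.4579,.0485,.083,75.2)])
E
```

```text
[0.45855364 0.04995957 0.16966095] [ 0.10277697  0.32520211 -1.28944703]
[(140, 166, 173, 174), (142, 200, 207, 208), (144, 199, 206, 207), (146, 199, 206, 207), (148, 198, 206, 207), (150, 198, 205, 206), (152, 197, 205, 206), (154, 198, 205, 207), (156, 199, 206, 208), (158, 173, 179, 180), (160, 102, 102, 97), (162, 103, 103, 99), (164, 106, 105, 100), (166, 105, 105, 100), (168, 106, 105, 100), (170, 105, 104, 96), (172, 101, 86, 53), (174, 111, 103, 83), (176, 111, 111, 106), (178, 104, 104, 99), (180, 112, 111, 106), (182, 131, 129, 122), (184, 138, 137, 129), (186, 145, 143, 135), (188, 153, 151, 143), (190, 160, 159, 150), (192, 161, 159, 151), (194, 161, 160, 151), (196, 161, 159, 151), (198, 161, 160, 151), (200, 160, 159, 151), (202, 161, 159, 151), (204, 161, 159, 151), (206, 130, 121, 98), (208, 136, 110, 50), (210, 136, 110, 52), (212, 103, 86, 45), (214, 100, 83, 44), (216, 101, 84, 44), (218, 102, 84, 44), (220, 101, 83, 43), (222, 101, 84, 44), (224, 102, 85, 43), (226, 120, 98, 45), (228, 110, 91, 42), (230, 103, 85, 40), (232, 139, 113, 50), (234, 148, 120, 51), (236, 144, 117, 48), (238, 144, 117, 48), (240, 145, 117, 48), (242, 144, 116, 47), (244, 144, 116, 47), (246, 144, 117, 47), (248, 144, 116, 46), (250, 144, 116, 46), (252, 144, 116, 45), (254, 144, 116, 46), (256, 143, 114, 44), (258, 143, 115, 44), (260, 144, 115, 45), (262, 143, 115, 44), (264, 143, 115, 45), (266, 142, 114, 44), (268, 147, 118, 44), (270, 223, 184, 69), (272, 232, 197, 75), (274, 235, 211, 79), (276, 237, 217, 83), (278, 237, 219, 83), (280, 237, 221, 84), (282, 239, 223, 83), (284, 220, 194, 94), (286, 112, 115, 116), (288, 113, 117, 117), (290, 119, 123, 123), (292, 114, 118, 118), (294, 111, 115, 115), (296, 116, 121, 121), (298, 122, 125, 125), (300, 116, 120, 120), (302, 123, 128, 127), (304, 132, 138, 137)]
[0.45046917 0.06004385] 58
[0.458 0.048 0.083] t [-0.0, -0.003, 0.116] w [0.0, -0.001, 0.004] rows 1.4
```

{"name": "arm_command", "arguments": {"steps": [{"translation": [-0.005, -0.003, 0.03], "twist": [0, 0, 0.004], "fingers": -1}, {"translation": [-0.005, -0.003, 0.06], "twist": [0, 0, 0.004], "fingers": -1}, {"translation": [-0.005, -0.003, 0.09], "twist": [0, 0, 0.004], "fingers": -1}, {"translation": [-0.005, -0.003, 0.11], "twist": [0, 0, 0.004], "fingers": -1}, {"translation": [-0.005, -0.003, 0.112], "twist": [0, 0, 0.004], "fingers": -1}]}}

```text
time: 27.38
eef_pos: [0.4612, 0.0475, 0.0851]
tcp_rot: [0.129, 0.992, 0.0, -0.001]
contact_force: [-0.1, 1.0, -1.0]
opening: 0.293
finger_force: 79.5
```

{"name": "arm_command", "arguments": {"steps": [{"translation": [0, 0, 0.001], "twist": [0, 0, 0], "fingers": -1}, {"translation": [0, 0, 0.002], "twist": [0, 0, 0], "fingers": -1}, {"translation": [0, 0, 0.002], "twist": [0, 0, 0], "fingers": -1}]}}

```text
time: 27.75
eef_pos: [0.4627, 0.0465, 0.0855]
tcp_rot: [0.13, 0.992, -0.0, 0.001]
contact_force: [-0.2, -0.7, -1.7]
opening: 0.293
finger_force: 79.5
```

{"name": "arm_command", "arguments": {"steps": [{"translation": [0, 0, 0.001], "twist": [0, 0, 0], "fingers": -1}, {"translation": [0, 0, 0.002], "twist": [0, 0, 0], "fingers": -1}, {"translation": [0, 0, 0.002], "twist": [0, 0, 0], "fingers": -1}]}}

```text
time: 28.12
eef_pos: [0.4621, 0.0466, 0.0832]
tcp_rot: [0.13, 0.992, -0.0, -0.0]
contact_force: [0.1, -0.0, -2.3]
opening: 0.288
finger_force: 79.5
```

{"name": "arm_command", "arguments": {"steps": [{"translation": [0, 0, 0.001], "twist": [0, 0, 0], "fingers": -1}, {"translation": [0, 0, 0.002], "twist": [0, 0, 0], "fingers": -1}, {"translation": [0, 0, 0.002], "twist": [0, 0, 0], "fingers": -1}]}}

```text
time: 28.5
eef_pos: [0.4625, 0.0466, 0.0822]
tcp_rot: [0.13, 0.992, -0.0, 0.0]
contact_force: [-0.8, -0.0, 0.6]
opening: 0.288
finger_force: 79.6
```

{"name": "arm_command", "arguments": {"steps": [{"translation": [0, 0, -0.002], "twist": [0, 0, 0], "fingers": -1}, {"translation": [-0.02, 0, -0.002], "twist": [0, 0, 0], "fingers": -1}, {"translation": [-0.05, 0, -0.002], "twist": [0, 0, 0], "fingers": -1}, {"translation": [-0.08, 0, -0.002], "twist": [0, 0, 0], "fingers": -1}, {"translation": [-0.08, 0, -0.002], "twist": [0, 0, 0], "fingers": -1}]}}

```text
time: 29.12
eef_pos: [0.5222, 0.0305, 0.0835]
tcp_rot: [0.13, 0.992, -0.0, 0.001]
contact_force: [-1.3, 0.2, -1.2]
opening: 0.294
finger_force: 79.5
```

{"name": "arm_command", "arguments": {"steps": [{"translation": [-0.03, 0, 0], "twist": [0, 0, 0], "fingers": -1}, {"translation": [-0.06, 0, 0], "twist": [0, 0, 0], "fingers": -1}, {"translation": [-0.09, 0, 0], "twist": [0, 0, 0], "fingers": -1}, {"translation": [-0.12, 0, 0], "twist": [0, 0, 0], "fingers": -1}, {"translation": [-0.12, 0, 0], "twist": [0, 0, 0], "fingers": -1}]}}

```text
time: 29.75
eef_pos: [0.6077, 0.0078, 0.0831]
tcp_rot: [0.13, 0.992, 0.0, -0.0]
contact_force: [-0.7, 0.0, -1.7]
opening: 0.293
finger_force: 80.0
```

```bash
cat >> h.py <<'E'
def inrack(q): c,s=np.cos(np.radians(14.8)),np.sin(np.radians(14.8)); d=np.array(q[:2])-[.541,.026]; return (c*d[0]-s*d[1])*1e3,(s*d[0]+c*d[1])*1e3
E
python3 - <<'E'
from h import *
s=get_state(); print(s["eef_pos"],inrack(s["eef_pos"]),s["contact_force"],s["opening"])
w=wrist(); im=w["pixels"]; g=im[:,252:257].mean(1).astype(int)
print([(r,*map(int,g[r])) for r in range(150,212,3)],[(r,*map(int,g[r])) for r in range(260,300,4)])
E
```

```text
[0.60773582 0.0077503  0.08310256] (np.float64(69.18355845023935), np.float64(-0.5968520581343604)) [-0.69015042  0.02746794 -1.7421544 ] 0.2931952125510257
[(150, 108, 112, 113), (153, 106, 110, 111), (156, 106, 106, 101), (159, 107, 106, 100), (162, 108, 107, 101), (165, 108, 106, 100), (168, 107, 103, 89), (171, 107, 91, 53), (174, 115, 114, 109), (177, 107, 106, 100), (180, 130, 128, 121), (183, 141, 139, 131), (186, 152, 150, 142), (189, 162, 160, 151), (192, 161, 159, 151), (195, 161, 160, 151), (198, 161, 159, 150), (201, 161, 159, 151), (204, 146, 142, 127), (207, 142, 116, 51), (210, 117, 96, 47)] [(260, 144, 116, 43), (264, 143, 115, 43), (268, 152, 122, 45), (272, 231, 194, 73), (276, 238, 220, 83), (280, 238, 220, 83), (284, 160, 139, 70), (288, 69, 71, 70), (292, 68, 70, 69), (296, 164, 170, 170)]
```

{"name": "arm_command", "arguments": {"steps": [{"translation": [-0.008, 0, 0], "twist": [0, 0, 0], "fingers": -1}, {"translation": [-0.014, 0, 0], "twist": [0, 0, 0], "fingers": -1}, {"translation": [-0.016, 0, 0], "twist": [0, 0, 0], "fingers": -1}, {"translation": [-0.016, 0, 0], "twist": [0, 0, 0], "fingers": -1}]}}

```text
time: 30.3
eef_pos: [0.6187, 0.005, 0.0833]
tcp_rot: [0.13, 0.992, -0.0, -0.0]
contact_force: [0.4, 0.4, -2.3]
opening: 0.294
finger_force: 80.0
```

{"name": "arm_command", "arguments": {"steps": [{"translation": [-0.002, 0, 0], "twist": [0, 0, 0], "fingers": -1}, {"translation": [-0.004, 0, 0], "twist": [0, 0, 0], "fingers": -1}, {"translation": [-0.004, 0, 0], "twist": [0, 0, 0], "fingers": -1}]}}

```text
time: 30.68
eef_pos: [0.6218, 0.0042, 0.0834]
tcp_rot: [0.13, 0.992, -0.0, 0.0]
contact_force: [0.2, -0.4, -2.4]
opening: 0.29
finger_force: 80.0
```

{"name": "arm_command", "arguments": {"steps": [{"translation": [-0.002, 0, 0], "twist": [0, 0, 0], "fingers": -1}, {"translation": [-0.002, 0, 0], "twist": [0, 0, 0], "fingers": -1}]}}

```text
time: 30.92
eef_pos: [0.6232, 0.0038, 0.0833]
tcp_rot: [0.13, 0.992, -0.0, 0.0]
contact_force: [0.3, -0.1, -1.3]
opening: 0.29
finger_force: 80.0
```

{"name": "arm_command", "arguments": {"steps": [{"translation": [-0.002, 0, 0], "twist": [0, 0, 0], "fingers": -1}, {"translation": [-0.002, 0, 0], "twist": [0, 0, 0], "fingers": -1}]}}

```text
time: 31.18
eef_pos: [0.624, 0.0036, 0.0831]
tcp_rot: [0.13, 0.992, 0.0, -0.001]
contact_force: [-2.7, 0.9, 0.1]
opening: 0.294
finger_force: 80.1
```

{"name": "arm_command", "arguments": {"steps": [{"translation": [-0.002, 0, 0], "twist": [0, 0, 0], "fingers": -1}, {"translation": [-0.002, 0, 0], "twist": [0, 0, 0], "fingers": -1}]}}

```text
time: 31.42
eef_pos: [0.6246, 0.0035, 0.083]
tcp_rot: [0.13, 0.992, 0.0, -0.002]
contact_force: [-5.4, 2.3, 1.0]
opening: 0.292
finger_force: 80.3
```

Contact with the stop (≈6 N along the lane). Set down and release.

{"name": "arm_command", "arguments": {"steps": [{"translation": [0, 0, 0.001], "twist": [0, 0, 0], "fingers": -1}, {"translation": [0, 0, 0.0015], "twist": [0, 0, 0], "fingers": -1}, {"translation": [0, 0, 0.0015], "twist": [0, 0, 0], "fingers": 0.0}, {"translation": [0, 0, 0.0015], "twist": [0, 0, 0], "fingers": 0.0}, {"translation": [0, 0, 0.0015], "twist": [0, 0, 0], "fingers": 0.0}]}}

```text
time: 32.05
eef_pos: [0.6267, 0.0028, 0.0826]
tcp_rot: [0.13, 0.992, -0.0, 0.001]
contact_force: [-0.8, 0.3, -0.0]
opening: 0.497
finger_force: 0.0
```

{"name": "arm_command", "arguments": {"steps": [{"translation": [0, 0, -0.02], "twist": [0, 0, 0], "fingers": 0.05}, {"translation": [0, 0, -0.08], "twist": [0, 0, 0], "fingers": 0.05}, {"translation": [0, 0, -0.14], "twist": [0, 0, 0], "fingers": 0.05}, {"translation": [0.06, 0.04, -0.14], "twist": [0, 0, 0], "fingers": 0.05}, {"translation": [0.1, 0.1, -0.14], "twist": [0, 0, 0], "fingers": 0.05}]}}

```text
time: 32.67
eef_pos: [0.5728, 0.095, 0.1896]
tcp_rot: [0.131, 0.991, 0.0, 0.002]
contact_force: [-0.2, -0.0, 0.6]
opening: 0.525
finger_force: 0.0
```

```bash
python3 - <<'E'
from h import *
s=get_state(); print(s["eef_pos"],s["contact_force"],s["opening"])
a=read_camera("scene"); b=read_camera("side")
for p in (a,b):
    u=proj(p,(.6174,.0058,.085)); c,k=capc(p,"yellow",u[::-1],12); q=capxy(p,c); print("yellow",q,inrack(q),k)
plan([(.505,.23,.18,95)])
E
```

```text
[0.57277346 0.09495227 0.18958734] [-0.15626169 -0.0351004   0.60836295] 0.525057827581071
yellow [0.61746285 0.00491435] (np.float64(79.31230977056572), np.float64(-0.8539940570294579)) 126
yellow [0.61791649 0.00789093] (np.float64(78.9905495889171), np.float64(2.1397162292963943)) 104
[0.505 0.23  0.18 ] t [0.13, 0.147, 0.012] w [0.001, 0.001, -0.327] rows 2.4
```

Yellow stands at rack x ≈ 79. Now red.

{"name": "arm_command", "arguments": {"steps": [{"translation": [0.05, 0.06, 0.012], "twist": [0, 0, -0.16], "fingers": 0.05}, {"translation": [0.1, 0.11, 0.012], "twist": [0, 0, -0.327], "fingers": 0.05}, {"translation": [0.13, 0.147, 0.012], "twist": [0, 0, -0.327], "fingers": 0.05}, {"translation": [0.13, 0.147, 0.012], "twist": [0, 0, -0.327], "fingers": 0.05}]}}

```text
time: 33.28
eef_pos: [0.5067, 0.2278, 0.1792]
tcp_rot: [-0.043, 0.999, 0.0, 0.001]
contact_force: [0.6, -0.5, -0.1]
opening: 0.521
finger_force: 0.0
```

```bash
python3 - <<'E'
from h import *
s=get_state(); print(s["eef_pos"])
a=read_camera("scene"); b=read_camera("side"); w=wrist()
for p,r in ((a,12),(b,12),(w,45)):
    u=proj(p,(.507,.299,.083)); c,k=capc(p,"red",u[::-1],r); print("red",capxy(p,c,.071,.095),k)
plan([(.506,.2995,.15,95),(.506,.2995,.0768,95)])
E
```

```text
[0.50673344 0.22783155 0.17916078]
red [0.50665621 0.29812471] 99
red [0.5077833  0.30048041] 166
red [0.50631403 0.29846037] 1400
[0.506 0.3   0.15 ] t [-0.005, 0.098, 0.038] w [-0.0, 0.001, -0.005] rows 1.3
[0.506 0.3   0.077] t [0.0, 0.0, 0.098] w [0.0, 0.0, 0.0] rows 1.2
```

{"name": "arm_command", "arguments": {"steps": [{"translation": [-0.005, 0.06, 0.02], "twist": [0, 0, 0], "fingers": 0.05}, {"translation": [-0.005, 0.098, 0.038], "twist": [0, 0, 0], "fingers": 0.05}, {"translation": [-0.005, 0.098, 0.1], "twist": [0, 0, 0], "fingers": 0.05}, {"translation": [-0.005, 0.098, 0.13], "twist": [0, 0, 0], "fingers": 0.05}, {"translation": [-0.005, 0.098, 0.135], "twist": [0, 0, 0], "fingers": 0.05}]}}

```text
time: 34.05
eef_pos: [0.5043, 0.2983, 0.0748]
tcp_rot: [-0.04, 0.999, -0.001, -0.002]
contact_force: [-0.2, 1.5, -0.2]
opening: 0.525
finger_force: 0.0
```

{"name": "arm_command", "arguments": {"steps": [{"translation": [0, 0, 0], "twist": [0, 0, 0], "fingers": 0.05}, {"translation": [0, 0, 0], "twist": [0, 0, 0], "fingers": -1}, {"translation": [0, 0, 0], "twist": [0, 0, 0], "fingers": -1}, {"translation": [0, 0, 0], "twist": [0, 0, 0], "fingers": -1}, {"translation": [0, 0, 0], "twist": [0, 0, 0], "fingers": -1}]}}

```text
time: 34.67
eef_pos: [0.5064, 0.3003, 0.0792]
tcp_rot: [-0.041, 0.999, 0.0, 0.002]
contact_force: [0.6, -1.3, 5.4]
opening: 0.296
finger_force: 79.1
```

{"name": "arm_command", "arguments": {"steps": [{"translation": [0, 0, -0.05], "twist": [0, 0, 0], "fingers": -1}, {"translation": [0, 0, -0.12], "twist": [0, 0, 0], "fingers": -1}, {"translation": [0.03, -0.06, -0.12], "twist": [0, 0, 0.1], "fingers": -1}, {"translation": [0.06, -0.12, -0.12], "twist": [0, 0, 0.2], "fingers": -1}, {"translation": [0.08, -0.18, -0.12], "twist": [0, 0, 0.33], "fingers": -1}]}}

```text
time: 35.3
eef_pos: [0.4544, 0.1595, 0.1664]
tcp_rot: [0.133, 0.991, -0.0, -0.001]
contact_force: [0.9, -0.1, -0.9]
opening: 0.291
finger_force: 78.9
```

```bash
python3 - <<'E'
from h import *
s=get_state(); print(s["eef_pos"],s["opening"])
plan([(.4605,.0472,.165,75.2)])
E
```

```text
[0.45438514 0.15952825 0.16639397] 0.2914309287918903
[0.46  0.047 0.165] t [-0.047, -0.142, 0.002] w [-0.0, -0.001, -0.008] rows 1.8
```

{"name": "arm_command", "arguments": {"steps": [{"translation": [-0.024, -0.071, 0], "twist": [0, 0, -0.008], "fingers": -1}, {"translation": [-0.047, -0.142, 0.002], "twist": [0, 0, -0.008], "fingers": -1}, {"translation": [-0.047, -0.142, 0.002], "twist": [0, 0, -0.008], "fingers": -1}, {"translation": [-0.047, -0.142, 0.002], "twist": [0, 0, -0.008], "fingers": -1}]}}

```text
time: 35.8
eef_pos: [0.4618, 0.0486, 0.165]
tcp_rot: [0.127, 0.992, 0.0, -0.0]
contact_force: [0.8, -0.2, -1.7]
opening: 0.3
finger_force: 78.9
```

```bash
python3 - <<'E'
from h import *
s=get_state(); print(s["eef_pos"],inrack(s["eef_pos"]),s["contact_force"])
w=wrist(); im=w["pixels"]; g=im[:,252:257].mean(1).astype(int)
print([(r,*map(int,g[r])) for r in range(144,250,3)],[(r,*map(int,g[r])) for r in range(270,306,4)])
plan([(.4600,.0475,.084,75.2)])
E
```

```text
[0.46184743 0.04864509 0.16504889] (np.float64(-82.3111475744442), np.float64(1.6746098024941238)) [ 0.75592147 -0.17417761 -1.73384507]
[(144, 194, 200, 202), (147, 194, 201, 202), (150, 194, 201, 202), (153, 194, 200, 201), (156, 193, 200, 202), (159, 193, 201, 201), (162, 194, 201, 202), (165, 137, 141, 139), (168, 101, 100, 96), (171, 100, 99, 94), (174, 99, 99, 93), (177, 100, 99, 94), (180, 92, 43, 42), (183, 119, 117, 111), (186, 101, 100, 96), (189, 115, 113, 107), (192, 132, 130, 123), (195, 142, 140, 133), (198, 153, 151, 144), (201, 155, 153, 146), (204, 156, 153, 146), (207, 156, 154, 145), (210, 156, 152, 145), (213, 151, 150, 142), (216, 112, 37, 35), (219, 119, 41, 40), (222, 90, 36, 35), (225, 92, 36, 35), (228, 92, 36, 35), (231, 91, 34, 32), (234, 92, 33, 31), (237, 98, 32, 31), (240, 98, 32, 31), (243, 133, 36, 35), (246, 130, 34, 33), (249, 130, 34, 31)] [(270, 132, 30, 28), (274, 221, 47, 43), (278, 229, 50, 45), (282, 231, 51, 47), (286, 231, 51, 47), (290, 232, 51, 47), (294, 123, 90, 85), (298, 97, 92, 87), (302, 101, 96, 90)]
[0.46  0.048 0.084] t [0.002, -0.003, 0.108] w [0.0, -0.001, 0.004] rows 1.3
```

{"name": "arm_command", "arguments": {"steps": [{"translation": [0.005, -0.003, 0.03], "twist": [0, 0, 0.004], "fingers": -1}, {"translation": [0.005, -0.003, 0.06], "twist": [0, 0, 0.004], "fingers": -1}, {"translation": [0.005, -0.003, 0.09], "twist": [0, 0, 0.004], "fingers": -1}, {"translation": [0.005, -0.003, 0.106], "twist": [0, 0, 0.004], "fingers": -1}, {"translation": [0.005, -0.003, 0.107], "twist": [0, 0, 0.004], "fingers": -1}]}}

```text
time: 36.48
eef_pos: [0.4574, 0.0482, 0.0844]
tcp_rot: [0.128, 0.992, 0.0, -0.001]
contact_force: [0.6, 0.3, -1.0]
opening: 0.291
finger_force: 78.9
```

{"name": "arm_command", "arguments": {"steps": [{"translation": [0, 0, 0.001], "twist": [0, 0, 0], "fingers": -1}, {"translation": [0, 0, 0.002], "twist": [0, 0, 0], "fingers": -1}, {"translation": [0, 0, 0.002], "twist": [0, 0, 0], "fingers": -1}]}}

```text
time: 36.85
eef_pos: [0.4585, 0.0472, 0.0843]
tcp_rot: [0.129, 0.992, 0.0, 0.001]
contact_force: [-0.5, 0.1, -0.2]
opening: 0.291
finger_force: 79.0
```

{"name": "arm_command", "arguments": {"steps": [{"translation": [0, 0, 0.001], "twist": [0, 0, 0], "fingers": -1}, {"translation": [0, 0, 0.002], "twist": [0, 0, 0], "fingers": -1}, {"translation": [0, 0, 0.002], "twist": [0, 0, 0], "fingers": -1}]}}

```text
time: 37.22
eef_pos: [0.458, 0.0472, 0.0821]
tcp_rot: [0.129, 0.992, 0.0, -0.0]
contact_force: [-0.8, -0.4, -0.7]
opening: 0.298
finger_force: 79.0
```

{"name": "arm_command", "arguments": {"steps": [{"translation": [-0.02, 0, 0], "twist": [0, 0, 0], "fingers": -1}, {"translation": [-0.05, 0, 0], "twist": [0, 0, 0], "fingers": -1}, {"translation": [-0.08, 0, 0], "twist": [0, 0, 0], "fingers": -1}, {"translation": [-0.11, 0, 0], "twist": [0, 0, 0], "fingers": -1}, {"translation": [-0.11, 0, 0], "twist": [0, 0, 0], "fingers": -1}]}}

```text
time: 37.85
eef_pos: [0.54, 0.0254, 0.0825]
tcp_rot: [0.13, 0.992, -0.0, 0.001]
contact_force: [-0.1, 0.4, -1.4]
opening: 0.294
finger_force: 79.0
```

{"name": "arm_command", "arguments": {"steps": [{"translation": [-0.015, 0, 0], "twist": [0, 0, 0], "fingers": -1}, {"translation": [-0.03, 0, 0], "twist": [0, 0, 0], "fingers": -1}, {"translation": [-0.034, 0, 0], "twist": [0, 0, 0], "fingers": -1}, {"translation": [-0.034, 0, 0], "twist": [0, 0, 0], "fingers": -1}]}}

```text
time: 38.35
eef_pos: [0.5626, 0.0196, 0.0822]
tcp_rot: [0.129, 0.992, 0.0, -0.0]
contact_force: [0.1, 0.2, -0.4]
opening: 0.291
finger_force: 79.0
```

{"name": "arm_command", "arguments": {"steps": [{"translation": [-0.002, 0, 0], "twist": [0, 0, 0], "fingers": -1}, {"translation": [-0.004, 0, 0], "twist": [0, 0, 0], "fingers": -1}, {"translation": [-0.004, 0, 0], "twist": [0, 0, 0], "fingers": -1}]}}

```text
time: 38.72
eef_pos: [0.5654, 0.0189, 0.0822]
tcp_rot: [0.129, 0.992, 0.0, 0.0]
contact_force: [0.9, 0.5, -0.4]
opening: 0.292
finger_force: 79.0
```

```bash
python3 - <<'E'
from h import *
s=get_state(); print(s["eef_pos"],inrack(s["eef_pos"]),s["contact_force"],s["opening"])
w=wrist(); im=w["pixels"]; g=im[:,252:257].mean(1).astype(int)
print([(r,*map(int,g[r])) for r in range(150,195,3)],[(r,*map(int,g[r])) for r in range(282,306,4)])
E
```

```text
[0.56540832 0.01887554 0.08224765] (np.float64(25.418451881361406), np.float64(-0.6530956780406507)) [ 0.86147246  0.47543155 -0.44936382] 0.29237871076739885
[(150, 152, 158, 158), (153, 121, 127, 128), (156, 129, 135, 136), (159, 114, 118, 119), (162, 112, 117, 117), (165, 110, 112, 108), (168, 108, 108, 101), (171, 107, 106, 100), (174, 108, 106, 100), (177, 107, 105, 99), (180, 98, 44, 42), (183, 128, 126, 119), (186, 109, 107, 102), (189, 123, 122, 116), (192, 141, 139, 131)] [(282, 239, 57, 51), (286, 239, 57, 52), (290, 239, 55, 50), (294, 174, 153, 144), (298, 113, 103, 87), (302, 152, 119, 44)]
```

{"name": "arm_command", "arguments": {"steps": [{"translation": [-0.002, 0, 0], "twist": [0, 0, 0], "fingers": -1}, {"translation": [-0.002, 0, 0], "twist": [0, 0, 0], "fingers": -1}]}}

```text
time: 39.02
eef_pos: [0.5669, 0.0184, 0.0822]
tcp_rot: [0.129, 0.992, -0.0, 0.0]
contact_force: [-0.3, -0.1, -0.7]
opening: 0.294
finger_force: 79.0
```

{"name": "arm_command", "arguments": {"steps": [{"translation": [-0.002, 0, 0], "twist": [0, 0, 0], "fingers": -1}, {"translation": [-0.002, 0, 0], "twist": [0, 0, 0], "fingers": -1}]}}

```text
time: 39.28
eef_pos: [0.568, 0.0181, 0.082]
tcp_rot: [0.129, 0.992, 0.0, -0.001]
contact_force: [-0.5, 0.5, -0.5]
opening: 0.294
finger_force: 79.0
```

{"name": "arm_command", "arguments": {"steps": [{"translation": [-0.002, 0, 0], "twist": [0, 0, 0], "fingers": -1}, {"translation": [-0.002, 0, 0], "twist": [0, 0, 0], "fingers": -1}]}}

```text
time: 39.52
eef_pos: [0.5697, 0.0177, 0.082]
tcp_rot: [0.129, 0.992, -0.0, -0.0]
contact_force: [-2.0, 1.2, -0.3]
opening: 0.293
finger_force: 78.9
```

{"name": "arm_command", "arguments": {"steps": [{"translation": [-0.002, 0, 0], "twist": [0, 0, 0], "fingers": -1}, {"translation": [-0.002, 0, 0], "twist": [0, 0, 0], "fingers": -1}]}}

```text
time: 39.78
eef_pos: [0.5708, 0.0174, 0.0821]
tcp_rot: [0.129, 0.992, 0.0, -0.001]
contact_force: [-2.3, 0.1, 0.3]
opening: 0.294
finger_force: 79.0
```

{"name": "arm_command", "arguments": {"steps": [{"translation": [-0.001, 0, 0], "twist": [0, 0, 0], "fingers": -1}, {"translation": [-0.001, 0, 0], "twist": [0, 0, 0], "fingers": -1}]}}

```text
time: 40.02
eef_pos: [0.5711, 0.0173, 0.082]
tcp_rot: [0.129, 0.992, 0.0, -0.001]
contact_force: [-5.3, 1.0, 1.7]
opening: 0.296
finger_force: 79.0
```

Red is up against yellow and yellow against the stop. Set down, release, rise.

{"name": "arm_command", "arguments": {"steps": [{"translation": [0, 0, 0.001], "twist": [0, 0, 0], "fingers": -1}, {"translation": [0, 0, 0.0015], "twist": [0, 0, 0], "fingers": -1}, {"translation": [0, 0, 0.0015], "twist": [0, 0, 0], "fingers": 0.0}, {"translation": [0, 0, 0.0015], "twist": [0, 0, 0], "fingers": 0.0}, {"translation": [0, 0, 0.0015], "twist": [0, 0, 0], "fingers": 0.0}]}}

```text
time: 40.65
eef_pos: [0.5727, 0.0169, 0.0814]
tcp_rot: [0.129, 0.992, -0.0, 0.001]
contact_force: [0.1, 0.6, -0.5]
opening: 0.5
finger_force: 0.0
```

{"name": "arm_command", "arguments": {"steps": [{"translation": [0, 0, -0.02], "twist": [0, 0, 0], "fingers": 0.05}, {"translation": [0, 0, -0.08], "twist": [0, 0, 0], "fingers": 0.05}, {"translation": [0, 0, -0.16], "twist": [0, 0, 0], "fingers": 0.05}, {"translation": [0.08, 0, -0.2], "twist": [0, 0, 0], "fingers": 0.05}, {"translation": [0.12, 0, -0.22], "twist": [0, 0, 0], "fingers": 0.05}]}}

```text
time: 41.28
eef_pos: [0.4845, 0.0404, 0.2495]
tcp_rot: [0.129, 0.992, 0.0, 0.002]
contact_force: [0.1, 0.2, -0.1]
opening: 0.526
finger_force: 0.0
```

```bash
python3 - <<'E'
from h import *
s=get_state(); print(s["eef_pos"],s["contact_force"],s["opening"])
a=read_camera("scene"); b=read_camera("side"); w=wrist()
for n,X in (("yellow",(.6174,.0058,.085)),("red",(.5681,.0188,.085))):
  for p,r in ((a,9),(b,9),(w,22)):
    u=proj(p,X); c,k=capc(p,n,u[::-1],r); q=capxy(p,c); print(n,q,np.round(inrack(q),1),k)
g=np.hstack([a["pixels"][120:300,90:400],cv2.resize(b["pixels"][130:340,170:350],(154,180))])[:,:,::-1]
cv2.imwrite("pics/m6.png",cv2.resize(g,None,fx=1.7,fy=1.7,interpolation=cv2.INTER_CUBIC))
E
```

```text
[0.48448469 0.04042685 0.24950972] [ 0.14870695  0.21279807 -0.08694869] 0.5260362905989987
yellow [0.61909823 0.00398374] [81.1 -1.3] 133
yellow [0.61961003 0.00795375] [80.6  2.6] 98
yellow [0.61789056 0.00473479] [79.8 -0.9] 772
red [0.56934442 0.01628888] [29.9 -2.1] 128
red [0.57134457 0.01822244] [31.3  0.2] 112
red [0.56834181 0.017276  ] [28.7 -1.5] 789h.py:43: RuntimeWarning: The iteration is not making good progress, as measured by the 
 improvement from the last ten iterations.
  return fsolve(f,atz(p,c,(z0+z1)/2)[:2])
```

View pics/m6.png

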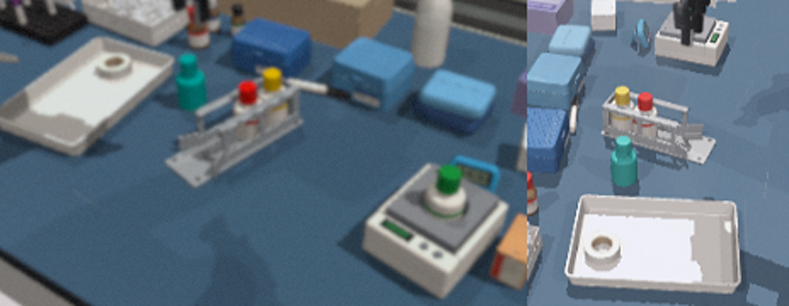

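The picture shows yellow (272,80) at the back of the rack with red (247,95) in front of it towards the mouth, both upright. Green (449,185) is seated in the warmer, and nothing else has moved. Handing in.

```bash
python3 -c "
from plant import sign_off; print(sign_off())"
```

```text
the job is handed in; nothing more can be done
None
```

The job is handed in at about 41 s: green is seated upright in the warmer's well, yellow is fully back in the rack with red in front of it nearest the mouth, and the final pictures show the timer, tape roll and carton where they were.

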